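Pack out and wedge a blank tight in the clamping jig

ROBOT

A 7-joint arm with a two-finger parallel gripper is mounted at the origin on the work surface. World frame = base frame: x ahead of the robot, y to its left, z up, the work surface at z = 0. Lengths are in m, angles in rad, forces in N, time in s.
With the tool pointing down it reaches from about 0.4 to 0.85 m from the base axis. Payload 10.4 kg.
Tool frame: the origin (TCP) lies between the finger pads; the fingertips stand tcp_to_tips ahead of it and the grasp point (between the pads) lies 8 mm behind it (tcp_to_tips is the distance from the TCP to the fingertips, in m); z points along the fingers, y is the line along which they close (so a half turn about z gives the same grasp; the last joint's range is limited). The gripper opens to 85 mm and grips with 20 to 120 N. Pads are 22 mm wide; open, the fingers measure 114 mm over their backs; the gripper's body (76 mm by 85 mm) begins 54 mm behind the grasp point. The pads swing forward as they close: fully open they stand 13 mm farther back than shut.
Start: joints at [1.296, 0.332, -0.065, 1.46, 0.022, 1.35, -0.088], TCP at [0.156, -0.605, 0.242] pointing down, gripper open.
Joint ranges: [-2.6, 2.6], [-0.5, 2.12], [-1.47, 1.34], [0.16, 2.42], [-1.27, 4.41], [0.06, 2.06], [-2.6, 2.6]. Speed limits (rad/s): [2.22, 2.22, 2.79, 2.79, 3.14, 3.14, 3.14].

INTERFACE

Orientations are given as a unit quaternion [x, y, z, w].
In Python, from workcell import * gives the robot as it stands.
- The arm moves only by the tool apply_moves, never from a script. Its argument "rows" is a list of rows, each an object of numbers: "x", "y", "z": the shift along the tool's x, y, z in mm; "ax", "ay", "az": the turn, a rotation vector about the tool's x, y, z in degrees; "gripper": the closure, from 0 (fully open) to 1 (shut). A call has 1 to 5 rows; each row shifts and turns the commanded pose from where the row before left it, along the tool's axes as they then stand; what a row does not reach is not made up. A row lasts 1/12 s, in which the tool goes at most 41.7 mm and 7.16 degrees, less where a joint would pass 70% of its speed; a pose out of reach is approached as far as the arm can. A call with a gripper value outside its range is refused whole. The fingers move at their own pace and stop on an object; "newtons" is the grip in N (left out, the last holds). Time passes only in rows, so rows that do not move let the fingers close. It gives the time, the measured TCP pose, the force, the opening and the grip force at its end, in the units of the state.
- get_obs(): the state, without advancing time (a new reading comes with each control period).
- camera(name): name is "side" or "top"; returns a dict with "color" (384x512x3 uint8, red, green, blue), "fov_y" (degrees; the focal length in pixels is half the picture's height over the tangent of half this angle, whatever the lens; pixels are square), "cx", "cy" (the principal point, pixels), "rvec" (rotation vector, rad) and "tvec" (3), from world to camera coordinates, as OpenCV has them. Camera axes: x right, y down, z forward; pixel columns grow to the right and rows downward; lengths in m; the calibration is good to about 2 mm. A picture is of the moment at which its call begins. There is no depth.
- hand_in(): hands the job in; it is judged then, once.
The state is a dict: "clock": time; "joint_pos": joint angles; "joint_velocities": joint speeds; "tau": joint torques, N m; "position": TCP position; "ee_rot": TCP orientation; "ft_force": force on the tool from outside, world axes, zero at the start; "torque": the same for the moment, N m; "grip_width": opening from 0.0 (shut) to 1.0 (fully open); "grasp_force": force on a finger pad.
Only numpy, scipy, OpenCV 4.12 (cv2) and the standard library are available. Lean on these libraries where they do the work, as an engineer would, in place of code of your own. Each camera call takes 0.05 s, during which the arm holds its last target. There are 200 camera calls.

TASK

The hardwood blank lies loose in the clamping jig. Take flat packers from the rack and stand them upright in the gap between the blank and the sloping jaw, one after another, as many as the gap needs (leave any spare ones in the rack), then push the wooden wedge down between the last packer and the jaw, its sloping side against the jaw, until it jams before its foot reaches the board and the whole row is squeezed firmly against the fence. Finish while still holding the wedge and pressing it in; do not let go, and leave the jar, the screwdriver and the try square alone.

Things in the scene. Friction and masses are not known exactly. Their poses are not given: they have to be found in the camera images.
- jig: Plywood board, 180 (x) x 130 (y) x 18 mm high, fixed to the bench. Origin at the centre of its underside, z up, x from fence to jaw. If 2 to 10.5 mm of room is left at the foot of the gap beside the packers, the wedge jams with its foot about (12 - room)/0.3 mm above the board; with over 12 mm it lands on the board, loose: add a packer.
- fence: Fixed steel fence on the board at its -x end, 110 mm long (y), 20 mm thick, 60 mm high above the board. Origin at the foot of its inner face (the one the blank is pressed against), on the board's top, at jig x = -50 mm; axes as the jig's. The blank may start up to 1.5 mm away from it.
- jaw: Fixed jaw, grey with a smooth waxed steel face, 100 mm long (y), 53 mm high above the board. Origin at the foot of its inner face, on the board's top (z = 18 mm in the jig); axes as the jig's. The face leans away from the blank, 0.3 mm to +x per mm of height. Its place along x differs each time: with the blank against the fence the gap at the foot is 13.5 to 26 mm.
- blank_centre (a point): Centre of the loose hardwood blank (about 0.17 kg), 40 (jig x) x 90 (jig y) x 60 mm high, lying on the board beside the fence; axes parallel to the jig's.
- packer1_centre (a point): Centre of one of three equal flat steel packers, 8 (x, thickness) x 40 (y, width) x 90 mm high (z), about 100 g, standing upright in a 30 mm deep slot of the rack. In the rack its underside is 12 mm above the bench. Can be gripped by its two narrow sides, 40 mm apart along y.
- packer2_centre (a point): Centre of one of three equal flat steel packers, 8 (x, thickness) x 40 (y, width) x 90 mm high (z), about 100 g, standing upright in a 30 mm deep slot of the rack. In the rack its underside is 12 mm above the bench. Can be gripped by its two narrow sides, 40 mm apart along y.
- packer3_centre (a point): Centre of one of three equal flat steel packers, 8 (x, thickness) x 40 (y, width) x 90 mm high (z), about 100 g, standing upright in a 30 mm deep slot of the rack. In the rack its underside is 12 mm above the bench. Can be gripped by its two narrow sides, 40 mm apart along y.
- wedge_centre (a point): Half-way up the wooden wedge (70 g) at mid-thickness; z up. 40 mm wide (y), 85 high (z). Flat upright face 12.4 mm to -x of this point; sloping face on the +x side, matching the jaw. Thickness 12 mm at the foot, +0.3 mm per mm of height; mid-thickness shifts 0.15 mm to +x per mm of height. Stands in the rack, foot 12 mm above the bench. Grip its two sides, 40 mm apart along y.
- rack: Wooden rack for the packers and wedge, 165 (x) x 70 (y) mm, base 12 mm thick, ridges up to 42 mm high, fixed to the bench. Origin at its underside; packers stand in cross slots at x = -56, -26 and +4 mm, the wedge's foot is centred at x = +46 mm; axes parallel to the packers' and the wedge's.
- jar: Glass jar with a steel cap, 60 mm across, 85 mm high, to be left alone. Origin at the centre of its underside.
- screwdriver: Screwdriver lying on the bench, to be left alone. Its origin lies on the tool's length.
- square: Try square lying on the bench: dark wooden stock 110 mm long, steel blade 140 mm; to be left alone. Origin under the centre of the stock.

How it is judged:
By the outcome, as a careful person would: the job done as asked, in the order asked, and still so for the second after the job is handed in, while the arm keeps its last pose, push and grip.
It also fails if it takes over 72 s, if anything falls off the work surface, if the arm or the gripper's body presses on something with over 40 N, if the wrist force passes 120 N, or if a joint passes its speed limit or range.

## Working session

There is one attempt and no reset: what is moved stays moved. The work goes in short steps, Python scripts to look and compute and a tool call to move; the robot and the scene stay as the last step left them, time stands still between calls to the robot, and variables do not carry over. Pictures are saved under pics/ and viewed, at most 10 in all, crops included, and the job is handed in when it is done.

Besides the shell and the picture viewer there is one more tool, called after ">>>" by a JSON object that holds its "api" and its "payload". apply_moves: Moves the arm, as the interface text tells. Its arguments: {"type":"object","properties":{"rows":{"type":"array","items":{"type":"object","properties":{"x":{"type":"number"},"y":{"type":"number"},"z":{"type":"number"},"ax":{"type":"number"},"ay":{"type":"number"},"az":{"type":"number"},"gripper":{"type":"number"}}}},"newtons":{"type":"number"}},"required":["rows"]}

```bash
mkdir -p pics; ls
python3 - <<'E'
from workcell import *
import cv2,numpy as np,json
o=get_obs()
for k in o: print(k,np.round(o[k],4))
try: print(tcp_to_tips)
except Exception as e: print(e)
ims=[]
for n in("side","top"):
    c=camera(n); cv2.imwrite(f"pics/{n}0.png",c["color"][:,:,::-1])
    print(n,c["fov_y"],c["cx"],c["cy"],c["rvec"],c["tvec"])
E
```

```text
pics
clock 0.0
joint_pos [ 1.2964  0.3329 -0.0647  1.461   0.0216  1.3499 -0.0885]
joint_velocities [ 0.0023 -0.0015  0.0001 -0.0017 -0.0019  0.0014 -0.0022]
tau [-0.00000e+00 -6.25452e+01  4.87000e-02 -3.91608e+01  1.61000e-02
  9.80000e-03  0.00000e+00]
position [ 0.1556 -0.6049  0.2415]
ee_rot [ 9.921e-01  1.256e-01 -1.000e-04 -8.000e-04]
ft_force [-0.1295 -0.1    -1.1263]
torque [ 0.0107 -0.0092  0.021 ]
grasp_force 0.0
grip_width 0.997
0.011
side 55.11818280045653 254.0318604992636 190.952852727137 [ 0.78954438 -2.30242348  1.35513993] [0.4814277  0.21898827 0.9346099 ]
top 49.90719758562524 257.713803823482 185.35522530692683 [ 2.12775752 -2.1632897   0.11354656] [0.03964954 0.60148886 1.30190232]
```

View pics/side0.png

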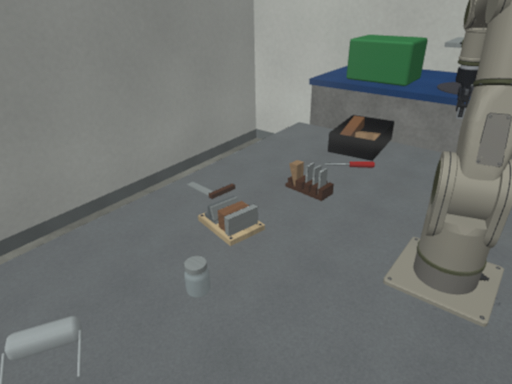

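View pics/top0.png

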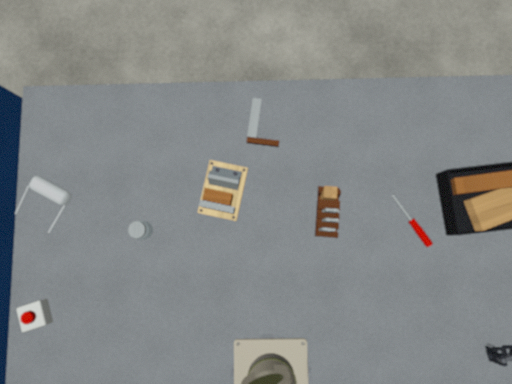

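Run:
```python
import cv2,numpy as np
t=cv2.imread("pics/top0.png");s=cv2.imread("pics/side0.png")
def z(im,x,y,w,h,k):return cv2.resize(im[y:y+h,x:x+w],None,fx=k,fy=k,interpolation=cv2.INTER_CUBIC)
a=z(t,190,155,64,72,6);b=z(t,304,176,48,72,6)
cv2.imwrite("pics/topz.png",np.hstack([a,b]))
a=z(s,190,185,80,60,5);b=z(s,278,150,64,60,5)
cv2.imwrite("pics/sidez.png",np.hstack([a,b]))
```

```text
(no output)
```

View pics/topz.png

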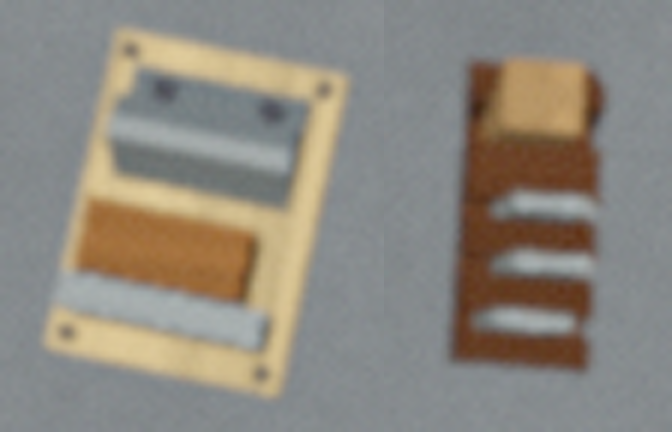

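View pics/sidez.png

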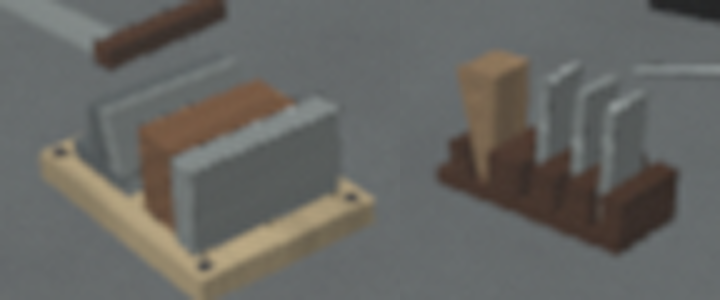

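```bash
cat > h.py <<'E'
from workcell import *
import cv2,numpy as np
def load(n,k=0):
    c=camera(n); f=192/np.tan(np.radians(c["fov_y"])/2)
    R=cv2.Rodrigues(np.array(c["rvec"],float))[0]; t=np.array(c["tvec"],float)
    return dict(im=c["color"][:,:,::-1].copy(),K=np.array([[f,0,c["cx"]],[0,f,c["cy"]],[0,0,1]]),R=R,t=t,C=-R.T@t)
def ray(c,p):
    return c["R"].T@np.linalg.inv(c["K"])@np.array([p[0],p[1],1.])
def onz(c,p,z):
    d=ray(c,p); return c["C"]+d*(z-c["C"][2])/d[2]
def tri(c1,p1,c2,p2):
    P=[c["K"]@np.c_[c["R"],c["t"]] for c in(c1,c2)]
    X=cv2.triangulatePoints(P[0],P[1],np.array(p1,float),np.array(p2,float)).ravel(); return X[:3]/X[3]
def proj(c,X):
    q=c["K"]@(c["R"]@np.array(X,float)+c["t"]); return q[:2]/q[2]
def crop(c,x,y,w,h,k):
    return cv2.resize(c["im"][y:y+h,x:x+w],None,fx=k,fy=k,interpolation=cv2.INTER_CUBIC)
def up(p,x,y,k): return (np.array(p,float)+.5)/k-.5+[x,y]
E
python3 - <<'E'
from h import *
np.set_printoptions(precision=4,suppress=True)
T=load("top")
k=8
def rects(x,y,w,h,lo,hi,amin):
    z=cv2.cvtColor(crop(T,x,y,w,h,k),cv2.COLOR_BGR2HSV)
    m=cv2.inRange(z,lo,hi)
    cs=[c for c in cv2.findContours(m,0,2)[0] if cv2.contourArea(c)>amin]
    return cs
def show(name,c,x,y,zz):
    b=up(cv2.boxPoints(cv2.minAreaRect(c)),x,y,k)
    W=np.array([onz(T,p,zz) for p in b])
    e=[np.linalg.norm(W[i]-W[(i+1)%4])*1e3 for i in range(2)]
    d=W[1]-W[0] if e[0]>e[1] else W[2]-W[1]
    print(name,"px",b.mean(0),"c",W.mean(0),"size",np.array(e),"long dir deg",np.degrees(np.arctan2(d[1],d[0])))
h=cv2.cvtColor(T["im"],cv2.COLOR_BGR2HSV)
for n,p in dict(board=(236,203),blank=(216,197),fence=(217,206),jawtop=(224,179),jawface=(224,183),flange=(224,174),rack=(327,200),wedge=(327,192),pack=(329,210),bg=(280,200)).items(): print(n,h[p[1],p[0]],T["im"][p[1],p[0]])
cs=rects(190,155,64,72,(15,60,130),(30,255,255),2000)
show("board",cv2.convexHull(np.vstack(cs)),190,155,.018)
for c in rects(190,155,64,72,(5,130,80),(16,255,255),2000): show("blank",c,190,155,.078)
for c in rects(304,176,48,72,(0,90,30),(12,255,130),500): show("rack",c,304,176,.042)
for c in rects(304,176,48,72,(10,60,135),(22,200,255),500): show("wedge",c,304,176,.097)
for c in rects(304,176,48,72,(85,0,150),(125,45,255),300): show("pack",c,304,176,.102)
E
```

```text
board [ 21  84 204] [137 184 204]
blank [ 15 160 164] [ 61 113 164]
fence [ 90   9 174] [174 174 168]
jawtop [ 90   9 168] [168 168 162]
jawface [ 78  11 114] [112 114 109]
flange [101  27 130] [130 125 116]
rack [ 14 162 104] [ 38  69 104]
wedge [ 17 111 183] [103 149 183]
pack [ 90  13 159] [159 159 151]
bg [107  13 140] [140 136 133]
board px [222.333  189.9218] c [0.5924 0.1472 0.018 ] size [181.5982 133.4895] long dir deg -12.172655970869352
blank px [217.497  196.1704] c [0.565  0.1561 0.078 ] size [35.5874 90.2824] long dir deg -102.91448018060991
rack px [327.6816 211.4741] c [ 0.5139 -0.1933  0.042 ] size [157.8378  70.3111] long dir deg -5.6426667547841864
wedge px [329.198  191.8028] c [ 0.5706 -0.192   0.097 ] size [38.8626 49.2532] long dir deg -95.54546793636594
pack px [327.9562 229.0298] c [ 0.4562 -0.1832  0.102 ] size [ 7.26   36.5726] long dir deg -97.67174148541712
pack px [331.7622 219.5613] c [ 0.4847 -0.1959  0.102 ] size [ 7.0778 39.312 ] long dir deg -94.63039971206403
pack px [330.8125 209.75  ] c [ 0.5147 -0.1941  0.102 ] size [32.7744  8.034 ] long dir deg -90.95874332210549
```

Run:
```python
from h import *
np.set_printoptions(precision=4,suppress=True)
T=load("top");S=load("side")
print("cams",T["C"],S["C"])
k=8
def cont(c,x,y,w,h,lo,hi,amin):
    z=cv2.cvtColor(crop(c,x,y,w,h,k),cv2.COLOR_BGR2HSV)
    return [q for q in cv2.findContours(cv2.inRange(z,lo,hi),0,2)[0] if cv2.contourArea(q)>amin]
def poly(q,x,y,eps=.03):
    return up(cv2.approxPolyDP(q,eps*cv2.arcLength(q,True),True)[:,0],x,y,k)
h=cv2.cvtColor(S["im"],cv2.COLOR_BGR2HSV)
for n,p in dict(pack=(311,172),bg=(330,165),wedgetop=(296,163),wedgef=(294,170),fence=(242,219),fencetop=(240,211),jawface=(222,210),board=(200,222),blanktop=(232,207)).items(): print(n,h[p[1],p[0]])
for q in cont(S,300,155,40,50,(0,0,118),(180,60,255),300): print("pack",poly(q,300,155))
for q in cont(S,278,150,64,60,(8,90,100),(22,255,255),300): print("wedge",poly(q,278,150))
for q in cont(S,190,185,80,60,(15,60,100),(28,255,255),1000): print("board",poly(q,190,185,.02))
for q in cont(S,190,185,80,60,(2,100,60),(14,255,255),1000): print("blank",poly(q,190,185))
print("expected side px of top-view points:")
for n,p in dict(p1=(.4562,-.1832,.102),p2=(.4847,-.1959,.102),p3=(.5147,-.1941,.102),w=(.5706,-.192,.097),bl=(.565,.1561,.078),bd=(.5924,.1472,.018)).items(): print(n,proj(S,p))
y=np.radians(-12.2);R=np.array([[np.cos(y),-np.sin(y)],[np.sin(y),np.cos(y)]])
for a in(-90,90):
  for b in(-65,65): X=np.r_[np.array([.5924,.1472])+R@[a/1e3,b/1e3],.018]; print("corner",a,b,proj(S,X),proj(T,X))
```

```text
cams [0.4318 0.0023 1.3682] [-0.08    0.8512  0.6498]
pack [90 11 90]
bg [ 95  15 102]
wedgetop [ 16  89 140]
wedgef [ 16  87 123]
fence [83 11 91]
fencetop [ 83  15 138]
jawface [ 13 108 118]
board [ 30  14 111]
blanktop [ 12 106 120]
pack [[325.9375 167.6875]
 [320.0625 169.8125]
 [319.3125 172.4375]
 [322.9375 170.8125]]
pack [[320.1875 164.6875]
 [318.5625 164.5625]
 [314.9375 166.4375]
 [313.6875 168.6875]
 [319.6875 165.6875]]
pack [[339.4375 162.4375]
 [325.3125 162.5625]
 [324.5625 163.6875]
 [339.4375 164.3125]]
pack [[313.1875 161.9375]
 [310.0625 162.4375]
 [306.8125 165.4375]
 [308.6875 165.9375]]
wedge [[291.4375 163.5625]
 [296.0625 164.5625]
 [297.0625 161.4375]
 [298.4375 161.9375]
 [297.0625 163.4375]
 [301.8125 162.1875]
 [296.1875 161.0625]]
board [[198.0625 216.1875]
 [229.0625 244.4375]
 [263.4375 228.1875]
 [258.3125 221.0625]
 [229.9375 238.9375]
 [218.3125 222.4375]
 [203.3125 213.0625]]
blank [[246.8125 204.8125]
 [240.3125 201.5625]
 [218.4375 210.3125]
 [219.1875 225.5625]
 [223.0625 227.9375]
 [220.5625 214.9375]]
expected side px of top-view points:
p1 [322.9927 170.2896]
p2 [317.58   166.9667]
p3 [309.8914 165.0386]
w [296.1818 162.712 ]
bl [234.3227 207.6425]
bd [230.515  220.1204]
corner -90 -65 [264.9358 224.6249] [236.0418 220.3533]
corner -90 65 [230.6409 241.2383] [197.3213 212.5877]
corner 90 -65 [230.4087 202.2865] [247.0334 167.0469]
corner 90 65 [197.6197 215.8155] [208.8714 159.6386]
```

Run:
```python
from h import *
np.set_printoptions(precision=1,suppress=True,linewidth=150)
T=load("top");S=load("side")
P=[((.4562,-.1832,.102),(322.6,170.0)),((.4847,-.1959,.102),(317,166.6)),((.5147,-.1941,.102),(310,163.8)),((.5706,-.192,.097),(296.5,162.8))]
for a,b in P: print("tri mm",1e3*tri(T,proj(T,a),S,b))
print("board left corner tri",1e3*tri(T,(208.87,159.64),S,(198.1,216.2)))
y=np.radians(-12.2);R=np.array([[np.cos(y),-np.sin(y)],[np.sin(y),np.cos(y)]]);C=np.array([.5924,.1472])
ims=[load("top")["im"].astype(np.float32) for _ in range(8)]; im=np.mean(ims,0).astype(np.float32)
xs=np.arange(-92,93,2.)
for z in(.018,.071,.078):
    out=[]
    for x in xs:
        q=np.array([proj(T,np.r_[C+R@[x/1e3,v/1e3],z]) for v in range(-25,26,5)],np.float32)
        out.append(cv2.remap(im,q[:,0],q[:,1],cv2.INTER_CUBIC)[:,0].mean(0) if 0 else cv2.remap(im,q[:,:1].copy(),q[:,1:].copy(),cv2.INTER_CUBIC)[:,0].mean(0))
    out=np.array(out); print("z",z); 
    for x,o in zip(xs,out):
        if -75<x<60: print(int(x),o[2].round(),(o[2]-o[0]).round(),end=" | ")
    print()
```

```text
tri mm [ 456.7 -182.8  103.1]
tri mm [ 485.4 -195.2  103.4]
tri mm [ 514.3 -193.3  107.2]
tri mm [ 570.2 -192.3   96.7]
board left corner tri [693.8 191.4  16.7]
z 0.018
-74 209.0 67.0 | -72 198.0 61.0 | -70 180.0 45.0 | -68 164.0 22.0 | -66 157.0 2.0 | -64 159.0 -7.0 | -62 163.0 -8.0 | -60 166.0 -7.0 | -58 167.0 -7.0 | -56 167.0 -7.0 | -54 167.0 -7.0 | -52 165.0 -8.0 | -50 160.0 -7.0 | -48 152.0 -0.0 | -46 146.0 20.0 | -44 147.0 52.0 | -42 151.0 81.0 | -40 154.0 95.0 | -38 154.0 99.0 | -36 153.0 97.0 | -34 154.0 96.0 | -32 156.0 97.0 | -30 159.0 99.0 | -28 163.0 101.0 | -26 165.0 102.0 | -24 166.0 103.0 | -22 165.0 103.0 | -20 164.0 102.0 | -18 162.0 101.0 | -16 161.0 100.0 | -14 160.0 101.0 | -12 160.0 101.0 | -10 162.0 101.0 | -8 166.0 97.0 | -6 174.0 88.0 | -4 186.0 78.0 | -2 199.0 71.0 | 0 208.0 67.0 | 2 213.0 66.0 | 4 213.0 66.0 | 6 208.0 64.0 | 8 193.0 56.0 | 10 171.0 41.0 | 12 143.0 22.0 | 14 122.0 5.0 | 16 111.0 -4.0 | 18 109.0 -5.0 | 20 110.0 -4.0 | 22 109.0 -4.0 | 24 109.0 -4.0 | 26 111.0 -4.0 | 28 119.0 -4.0 | 30 132.0 -5.0 | 32 147.0 -6.0 | 34 158.0 -6.0 | 36 163.0 -6.0 
[... 1740 characters left out ...]
0 102.0 | -24 162.0 101.0 | -22 161.0 100.0 | -20 160.0 100.0 | -18 160.0 101.0 | -16 161.0 101.0 | -14 163.0 100.0 | -12 170.0 92.0 | -10 182.0 81.0 | -8 196.0 73.0 | -6 207.0 68.0 | -4 213.0 67.0 | -2 215.0 66.0 | 0 210.0 64.0 | 2 196.0 57.0 | 4 172.0 42.0 | 6 144.0 22.0 | 8 121.0 4.0 | 10 111.0 -4.0 | 12 109.0 -5.0 | 14 109.0 -4.0 | 16 109.0 -4.0 | 18 109.0 -4.0 | 20 113.0 -4.0 | 22 123.0 -4.0 | 24 139.0 -5.0 | 26 153.0 -6.0 | 28 162.0 -6.0 | 30 164.0 -6.0 | 32 162.0 -7.0 | 34 154.0 -7.0 | 36 142.0 -9.0 | 38 131.0 -10.0 | 40 123.0 -11.0 | 42 119.0 -12.0 | 44 119.0 -12.0 | 46 118.0 -12.0 | 48 117.0 -12.0 | 50 115.0 -11.0 | 52 114.0 -11.0 | 54 112.0 -12.0 | 56 111.0 -13.0 | 58 112.0 -13.0 |
```

>>> {"api": "apply_moves", "payload": {"rows": [{"az": 6.67},{"az": 6.67},{"az": 6.67},{"x": 19.8,"y": -34.1,"z": 7},{"x": 19.8,"y": -34.1,"z": 7}], "newtons": 60}}

```text
invalid input at $.rows[0]: expected keys x, y, z, ax, ay, az, gripper
```

>>> {"api": "apply_moves", "payload": {"rows": [{"x": 19.8,"y": -34.1,"z": 7},{"x": 19.8,"y": -34.1,"z": 7},{"x": 19.8,"y": -34.1,"z": 7},{"x": 19.8,"y": -34.1,"z": 7},{"x": 19.8,"y": -34.1,"z": 7}]}}

```text
invalid input at $.rows[0]: expected keys x, y, z, ax, ay, az, gripper
```

>>> {"api": "apply_moves", "payload": {"rows": [{"x": 19.8,"y": -34.1,"z": 7},{"x": 19.8,"y": -34.1,"z": 7},{"x": 19.8,"y": -34.1,"z": 7},{"x": 19.8,"y": -34.1,"z": 7},{"x": 19.8,"y": -34.1,"z": 7}]}}

```text
invalid input at $.rows[0]: expected keys x, y, z, ax, ay, az, gripper
```

```bash
cat >> h.py <<'E'
from scipy.spatial.transform import Rotation as Ro
def goal(x,y,z,yaw):
    o=get_obs(); p=np.array(o["position"]); M=Ro.from_quat(o["ee_rot"]); m=M.as_matrix()
    G=Ro.from_matrix(np.array([[np.cos(yaw),np.sin(yaw),0],[np.sin(yaw),-np.cos(yaw),0],[0,0,-1]]))
    w=(M.inv()*G).as_rotvec(degrees=True)
    d=np.array([x,y,z])-p
    print("clock %.2f pos %s F %s open %.3f grip %.1f"%(o["clock"],np.round(p*1e3,1),np.round(o["ft_force"],1),o["grip_width"],o["grasp_force"]))
    print(" turn deg",w.round(2)," shift if turned first mm",(1e3*G.as_matrix().T@d).round(1)," unturned",(1e3*m.T@d).round(1))
JY=np.radians(-12.2);RY=np.radians(-5.6)
def rack(x,y=0.): return np.array([.511,-.1936])+np.array([[np.cos(RY),-np.sin(RY)],[np.sin(RY),np.cos(RY)]])@[x/1e3,y/1e3]
def jig(x,y=0.): return np.array([.5924,.1472])+np.array([[np.cos(JY),-np.sin(JY)],[np.sin(JY),np.cos(JY)]])@[x/1e3,y/1e3]
E
python3 - <<'E'
from h import *
goal(*rack(-56),.087,RY)
c=camera("top");s=camera("side")
a=cv2.resize(c["color"][160:270,280:380,::-1],None,fx=5,fy=5,interpolation=2);b=cv2.resize(s["color"][110:220,270:350,::-1],None,fx=5,fy=5,interpolation=2)
im=np.zeros((550,900,3),np.uint8);im[:,:500]=a;im[:,500:]=b;cv2.imwrite("pics/g1.png",im[:,:][:, :800] if 0 else cv2.resize(im,(800,489)))
E
```

```text
clock 0.75 pos [ 155.8 -605.3  242.3] F [-0.3 -0.5  0.4] open 0.999 grip 0.0
 turn deg [ 0.   -0.   20.03]  shift if turned first mm [ 257.4 -444.4  155.3]  unturned [ 394.  -329.3  155.3]
```

View pics/g1.png

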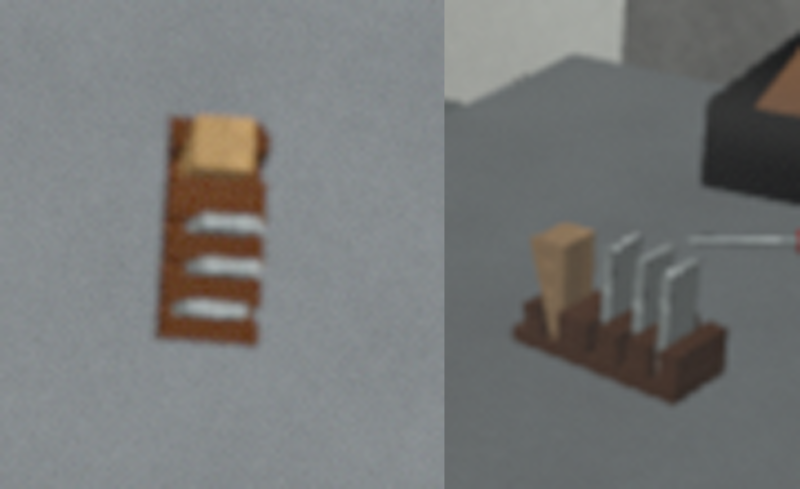

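The move was refused because every key is required. The picture shows the rack still untouched: wedge at about (225,145), packers at (220,222), (225,266) and (215,308) in the left half.

>>> {"api": "apply_moves", "payload": {"rows": [{"x": 0,"y": 0,"z": 0,"ax": 0,"ay": 0,"az": 6.67,"gripper": 0},{"x": 0,"y": 0,"z": 0,"ax": 0,"ay": 0,"az": 6.67,"gripper": 0},{"x": 0,"y": 0,"z": 0,"ax": 0,"ay": 0,"az": 6.67,"gripper": 0},{"x": 19.8,"y": -34.1,"z": 7,"ax": 0,"ay": 0,"az": 0,"gripper": 0},{"x": 19.8,"y": -34.1,"z": 7,"ax": 0,"ay": 0,"az": 0,"gripper": 0}], "newtons": 60}}

```text
clock: 1.27
position: [0.2006, -0.5417, 0.2279]
ee_rot: [0.999, -0.051, -0.0, 0.0]
ft_force: [1.2, -0.5, 0.7]
grip_width: 0.997
grasp_force: 0.0
```

>>> {"api": "apply_moves", "payload": {"rows": [{"x": 19.8,"y": -34.1,"z": 7,"ax": 0,"ay": 0,"az": 0,"gripper": 0},{"x": 19.8,"y": -34.1,"z": 7,"ax": 0,"ay": 0,"az": 0,"gripper": 0},{"x": 19.8,"y": -34.1,"z": 7,"ax": 0,"ay": 0,"az": 0,"gripper": 0},{"x": 19.8,"y": -34.1,"z": 7,"ax": 0,"ay": 0,"az": 0,"gripper": 0},{"x": 19.8,"y": -34.1,"z": 7,"ax": 0,"ay": 0,"az": 0,"gripper": 0}]}}

```text
clock: 1.68
position: [0.3177, -0.3796, 0.1933]
ee_rot: [0.999, -0.049, 0.0, 0.0]
ft_force: [1.2, -1.3, -0.3]
grip_width: 0.999
grasp_force: 0.0
```

>>> {"api": "apply_moves", "payload": {"rows": [{"x": 19.8,"y": -34.1,"z": 7,"ax": 0,"ay": 0,"az": 0,"gripper": 0},{"x": 19.8,"y": -34.1,"z": 7,"ax": 0,"ay": 0,"az": 0,"gripper": 0},{"x": 19.8,"y": -34.1,"z": 7,"ax": 0,"ay": 0,"az": 0,"gripper": 0},{"x": 19.8,"y": -34.1,"z": 7,"ax": 0,"ay": 0,"az": 0,"gripper": 0},{"x": 19.8,"y": -34.1,"z": 7,"ax": 0,"ay": 0,"az": 0,"gripper": 0}]}}

```text
clock: 2.1
position: [0.4329, -0.2195, 0.1584]
ee_rot: [0.999, -0.049, 0.0, 0.0]
ft_force: [0.7, -1.0, -0.6]
grip_width: 1.0
grasp_force: 0.0
```

Run:
```python
from h import *
goal(*rack(-56),.087,RY)
```

```text
clock 2.10 pos [ 432.9 -219.5  158.4] F [ 0.7 -1.  -0.6] open 1.000 grip 0.0
 turn deg [ 0.03 -0.05  0.  ]  shift if turned first mm [ 19.2 -33.4  71.4]  unturned [ 19.2 -33.5  71.4]
```

>>> {"api": "apply_moves", "payload": {"rows": [{"x": 19.5,"y": -34.5,"z": 0,"ax": 0,"ay": 0,"az": 0,"gripper": 0},{"x": 0,"y": 0,"z": 30,"ax": 0,"ay": 0,"az": 0,"gripper": 0},{"x": 0,"y": 0,"z": 25,"ax": 0,"ay": 0,"az": 0,"gripper": 0},{"x": 0,"y": 0,"z": 16,"ax": 0,"ay": 0,"az": 0,"gripper": 0},{"x": 0,"y": 0,"z": 0,"ax": 0,"ay": 0,"az": 0,"gripper": 0}]}}

```text
clock: 2.52
position: [0.4529, -0.1878, 0.0843]
ee_rot: [0.999, -0.048, -0.002, -0.001]
ft_force: [-0.1, 0.4, 0.2]
grip_width: 1.002
grasp_force: 0.0
```

>>> {"api": "apply_moves", "payload": {"rows": [{"x": 0,"y": 0,"z": 0,"ax": 0,"ay": 0,"az": 0,"gripper": 1},{"x": 0,"y": 0,"z": 0,"ax": 0,"ay": 0,"az": 0,"gripper": 1},{"x": 0,"y": 0,"z": 0,"ax": 0,"ay": 0,"az": 0,"gripper": 1},{"x": 0,"y": 0,"z": 0,"ax": 0,"ay": 0,"az": 0,"gripper": 1},{"x": 0,"y": 0,"z": 0,"ax": 0,"ay": 0,"az": 0,"gripper": 1}]}}

```text
clock: 2.93
position: [0.4559, -0.1889, 0.0888]
ee_rot: [0.999, -0.049, 0.001, 0.0]
ft_force: [-0.7, 1.8, 5.2]
grip_width: 0.451
grasp_force: 59.2
```

Run:
```python
from h import *
goal(*rack(-56),.087,RY)
```

```text
clock 2.93 pos [ 455.9 -188.9   88.8] F [-0.7  1.8  5.2] open 0.451 grip 59.2
 turn deg [ 0.04 -0.15  0.02]  shift if turned first mm [-0.7 -0.7  1.8]  unturned [-0.7 -0.7  1.8]
```

>>> {"api": "apply_moves", "payload": {"rows": [{"x": 0,"y": 0,"z": -15,"ax": 0,"ay": 0,"az": 0,"gripper": 1},{"x": 0,"y": 0,"z": -35,"ax": 0,"ay": 0,"az": 0,"gripper": 1},{"x": 0,"y": 0,"z": -35,"ax": 0,"ay": 0,"az": 0,"gripper": 1},{"x": 0,"y": 0,"z": -10,"ax": 0,"ay": 0,"az": 0,"gripper": 1},{"x": 0,"y": 0,"z": 0,"ax": 0,"ay": 0,"az": 6.6,"gripper": 1}]}}

```text
clock: 3.35
position: [0.4567, -0.1895, 0.1865]
ee_rot: [0.994, -0.105, 0.003, 0.001]
ft_force: [0.6, 0.7, -1.8]
grip_width: 0.45
grasp_force: 60.6
```

Run:
```python
from h import *
goal(*jig(0),.175,JY)
```

```text
clock 3.35 pos [ 456.7 -189.5  186.5] F [ 0.6  0.7 -1.8] open 0.450 grip 60.6
 turn deg [ 0.11 -0.38  0.12]  shift if turned first mm [  61.5 -357.8   11.5]  unturned [  62.2 -357.7   11.2]
```

>>> {"api": "apply_moves", "payload": {"rows": [{"x": 6.1,"y": -35.8,"z": 0,"ax": 0,"ay": 0,"az": 0,"gripper": 1},{"x": 6.1,"y": -35.8,"z": 0,"ax": 0,"ay": 0,"az": 0,"gripper": 1},{"x": 6.1,"y": -35.8,"z": 0,"ax": 0,"ay": 0,"az": 0,"gripper": 1},{"x": 6.1,"y": -35.8,"z": 0,"ax": 0,"ay": 0,"az": 0,"gripper": 1},{"x": 6.1,"y": -35.8,"z": 0,"ax": 0,"ay": 0,"az": 0,"gripper": 1}]}}

```text
clock: 3.77
position: [0.5229, -0.0188, 0.1829]
ee_rot: [0.994, -0.106, 0.001, 0.0]
ft_force: [0.8, -1.3, -0.3]
grip_width: 0.455
grasp_force: 60.6
```

>>> {"api": "apply_moves", "payload": {"rows": [{"x": 6.1,"y": -35.8,"z": 0,"ax": 0,"ay": 0,"az": 0,"gripper": 1},{"x": 6.1,"y": -35.8,"z": 0,"ax": 0,"ay": 0,"az": 0,"gripper": 1},{"x": 6.1,"y": -35.8,"z": 0,"ax": 0,"ay": 0,"az": 0,"gripper": 1},{"x": 6.1,"y": -35.8,"z": 0,"ax": 0,"ay": 0,"az": 0,"gripper": 1},{"x": 6.1,"y": -35.8,"z": 0,"ax": 0,"ay": 0,"az": 0,"gripper": 1}]}}

```text
clock: 4.18
position: [0.5906, 0.1497, 0.1827]
ee_rot: [0.994, -0.107, 0.0, 0.0]
ft_force: [0.3, -0.3, -0.6]
grip_width: 0.453
grasp_force: 60.6
```

>>> {"api": "apply_moves", "payload": {"rows": [{"x": 0,"y": 0,"z": 0,"ax": 0,"ay": 0,"az": 0,"gripper": 1},{"x": 0,"y": 0,"z": 0,"ax": 0,"ay": 0,"az": 0,"gripper": 1}]}}

```text
clock: 4.35
position: [0.5898, 0.1511, 0.1822]
ee_rot: [0.995, -0.104, -0.0, -0.001]
ft_force: [-0.2, -0.5, -1.3]
grip_width: 0.454
grasp_force: 60.7
```

Run:
```python
from h import *
goal(*jig(0),.093,JY)
c=camera("top");s=camera("side")
a=cv2.resize(c["color"][140:240,180:260,::-1],None,fx=5,fy=5,interpolation=2);b=cv2.resize(s["color"][150:250,190:270,::-1],None,fx=5,fy=5,interpolation=2)
cv2.imwrite("pics/p1.png",np.hstack([a,b]))
```

```text
clock 4.35 pos [589.8 151.1 182.2] F [-0.2 -0.5 -1.3] open 0.454 grip 60.7
 turn deg [-0.07  0.03  0.24]  shift if turned first mm [ 3.4  3.2 89.2]  unturned [ 3.4  3.4 89.2]
```

View pics/p1.png

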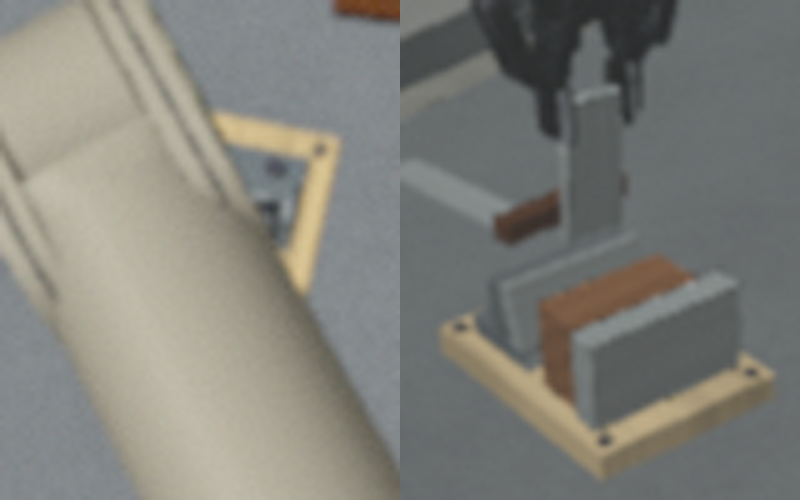

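Side view: packer hangs upright over the gap (right half, about (568–620, 95–245)), pads well above its middle. Descending.

>>> {"api": "apply_moves", "payload": {"rows": [{"x": 3.4,"y": 3,"z": 0,"ax": 0,"ay": 0,"az": 0,"gripper": 1},{"x": 0,"y": 0,"z": 22,"ax": 0,"ay": 0,"az": 0,"gripper": 1},{"x": 0,"y": 0,"z": 22,"ax": 0,"ay": 0,"az": 0,"gripper": 1},{"x": 0,"y": 0,"z": 16,"ax": 0,"ay": 0,"az": 0,"gripper": 1},{"x": 0,"y": 0,"z": 0,"ax": 0,"ay": 0,"az": 0,"gripper": 1}]}}

```text
clock: 4.87
position: [0.5912, 0.1419, 0.1191]
ee_rot: [0.994, -0.107, -0.002, 0.001]
ft_force: [-0.8, -0.4, -0.7]
grip_width: 0.453
grasp_force: 60.6
```

>>> {"api": "apply_moves", "payload": {"rows": [{"x": 0,"y": 0,"z": 8,"ax": 0,"ay": 0,"az": 0,"gripper": 1},{"x": 0,"y": 0,"z": 6,"ax": 0,"ay": 0,"az": 0,"gripper": 1},{"x": 0,"y": 0,"z": 6,"ax": 0,"ay": 0,"az": 0,"gripper": 1},{"x": 0,"y": 0,"z": 3,"ax": 0,"ay": 0,"az": 0,"gripper": 1},{"x": 0,"y": 0,"z": 0,"ax": 0,"ay": 0,"az": 0,"gripper": 1}]}}

```text
clock: 5.28
position: [0.5925, 0.1445, 0.0989]
ee_rot: [0.994, -0.106, -0.0, 0.0]
ft_force: [-0.5, 0.1, -1.4]
grip_width: 0.455
grasp_force: 60.7
```

Run:
```python
from h import *
goal(*jig(0),.0948,JY)
```

```text
clock 5.28 pos [592.5 144.5  98.9] F [-0.5  0.1 -1.4] open 0.455 grip 60.7
 turn deg [0.02 0.02 0.01]  shift if turned first mm [-0.7 -2.6  4.1]  unturned [-0.7 -2.6  4.1]
```

>>> {"api": "apply_moves", "payload": {"rows": [{"x": 0,"y": 0,"z": 3,"ax": 0,"ay": 0,"az": 0,"gripper": 1},{"x": 0,"y": 0,"z": 1,"ax": 0,"ay": 0,"az": 0,"gripper": 1},{"x": 0,"y": 0,"z": 0,"ax": 0,"ay": 0,"az": 0,"gripper": 1},{"x": 0,"y": 0,"z": 0,"ax": 0,"ay": 0,"az": 0,"gripper": 1}]}}

```text
clock: 5.62
position: [0.5927, 0.1448, 0.0954]
ee_rot: [0.994, -0.106, 0.0, 0.0]
ft_force: [0.5, -0.1, -1.2]
grip_width: 0.452
grasp_force: 60.7
```

>>> {"api": "apply_moves", "payload": {"rows": [{"x": 0,"y": 0,"z": 1,"ax": 0,"ay": 0,"az": 0,"gripper": 1},{"x": 0,"y": 0,"z": 0,"ax": 0,"ay": 0,"az": 0,"gripper": 1}]}}

```text
clock: 5.78
position: [0.5931, 0.1448, 0.095]
ee_rot: [0.994, -0.106, 0.001, -0.0]
ft_force: [-0.6, -0.2, 3.2]
grip_width: 0.45
grasp_force: 60.8
```

>>> {"api": "apply_moves", "payload": {"rows": [{"x": 0,"y": 0,"z": -0.7,"ax": 0,"ay": 0,"az": 0,"gripper": 1},{"x": 2,"y": 0,"z": 0,"ax": 0,"ay": 0,"az": 0,"gripper": 1},{"x": 0,"y": 0,"z": 0,"ax": 0,"ay": 0,"az": 0,"gripper": 1},{"x": 0,"y": 0,"z": 0,"ax": 0,"ay": 0,"az": 0,"gripper": 1}]}}

```text
clock: 6.12
position: [0.5946, 0.1443, 0.095]
ee_rot: [0.994, -0.106, -0.0, -0.0]
ft_force: [-0.4, 0.5, 1.8]
grip_width: 0.451
grasp_force: 60.9
```

>>> {"api": "apply_moves", "payload": {"rows": [{"x": 1.5,"y": 0,"z": 0,"ax": 0,"ay": 0,"az": 0,"gripper": 1},{"x": 0,"y": 0,"z": 0,"ax": 0,"ay": 0,"az": 0,"gripper": 1},{"x": 0,"y": 0,"z": 0,"ax": 0,"ay": 0,"az": 0,"gripper": 1}]}}

```text
clock: 6.37
position: [0.5961, 0.144, 0.095]
ee_rot: [0.994, -0.106, -0.0, 0.0]
ft_force: [-1.1, 0.9, 2.7]
grip_width: 0.451
grasp_force: 60.9
```

>>> {"api": "apply_moves", "payload": {"rows": [{"x": 1,"y": 0,"z": 0,"ax": 0,"ay": 0,"az": 0,"gripper": 1},{"x": 0,"y": 0,"z": 0,"ax": 0,"ay": 0,"az": 0,"gripper": 1},{"x": 0,"y": 0,"z": 0,"ax": 0,"ay": 0,"az": 0,"gripper": 1}]}}

```text
clock: 6.62
position: [0.5971, 0.1437, 0.095]
ee_rot: [0.994, -0.106, 0.0, 0.0]
ft_force: [-1.0, 0.7, 2.0]
grip_width: 0.451
grasp_force: 60.8
```

>>> {"api": "apply_moves", "payload": {"rows": [{"x": 1,"y": 0,"z": 0,"ax": 0,"ay": 0,"az": 0,"gripper": 1},{"x": 0,"y": 0,"z": 0,"ax": 0,"ay": 0,"az": 0,"gripper": 1},{"x": 0,"y": 0,"z": 0,"ax": 0,"ay": 0,"az": 0,"gripper": 1}]}}

```text
clock: 6.87
position: [0.598, 0.1435, 0.095]
ee_rot: [0.994, -0.106, -0.0, 0.0]
ft_force: [-1.7, 0.8, 1.6]
grip_width: 0.452
grasp_force: 60.8
```

>>> {"api": "apply_moves", "payload": {"rows": [{"x": 1,"y": 0,"z": 0,"ax": 0,"ay": 0,"az": 0,"gripper": 1},{"x": 0,"y": 0,"z": 0,"ax": 0,"ay": 0,"az": 0,"gripper": 1},{"x": 0,"y": 0,"z": 0,"ax": 0,"ay": 0,"az": 0,"gripper": 1}]}}

```text
clock: 7.12
position: [0.5989, 0.1434, 0.095]
ee_rot: [0.994, -0.106, -0.0, 0.0]
ft_force: [-1.5, 0.7, 3.1]
grip_width: 0.452
grasp_force: 60.9
```

>>> {"api": "apply_moves", "payload": {"rows": [{"x": 1,"y": 0,"z": 0,"ax": 0,"ay": 0,"az": 0,"gripper": 1},{"x": 0,"y": 0,"z": 0,"ax": 0,"ay": 0,"az": 0,"gripper": 1},{"x": 0,"y": 0,"z": 0,"ax": 0,"ay": 0,"az": 0,"gripper": 1}]}}

```text
clock: 7.37
position: [0.5998, 0.1431, 0.0949]
ee_rot: [0.994, -0.106, -0.0, 0.0]
ft_force: [-3.6, 0.6, 1.5]
grip_width: 0.451
grasp_force: 60.9
```

>>> {"api": "apply_moves", "payload": {"rows": [{"x": 1,"y": 0,"z": 0,"ax": 0,"ay": 0,"az": 0,"gripper": 1},{"x": 0,"y": 0,"z": 0,"ax": 0,"ay": 0,"az": 0,"gripper": 1},{"x": 0,"y": 0,"z": 0,"ax": 0,"ay": 0,"az": 0,"gripper": 1}]}}

```text
clock: 7.62
position: [0.6009, 0.1432, 0.095]
ee_rot: [0.994, -0.106, -0.0, -0.0]
ft_force: [-4.2, 1.7, 3.0]
grip_width: 0.458
grasp_force: 59.9
```

>>> {"api": "apply_moves", "payload": {"rows": [{"x": 1,"y": 0,"z": 0,"ax": 0,"ay": 0,"az": 0,"gripper": 1},{"x": 0,"y": 0,"z": 0,"ax": 0,"ay": 0,"az": 0,"gripper": 1},{"x": 0,"y": 0,"z": 0,"ax": 0,"ay": 0,"az": 0,"gripper": 1}]}}

```text
clock: 7.87
position: [0.6019, 0.1431, 0.095]
ee_rot: [0.994, -0.106, -0.0, -0.0]
ft_force: [-3.0, 2.3, 2.3]
grip_width: 0.448
grasp_force: 59.8
```

>>> {"api": "apply_moves", "payload": {"rows": [{"x": -5,"y": 0,"z": 0,"ax": 0,"ay": 0,"az": 0,"gripper": 1},{"x": -5,"y": 0,"z": 0,"ax": 0,"ay": 0,"az": 0,"gripper": 1},{"x": -2,"y": 0,"z": 0,"ax": 0,"ay": 0,"az": 0,"gripper": 1},{"x": 0,"y": 0,"z": 0,"ax": 0,"ay": 0,"az": 0,"gripper": 1},{"x": 0,"y": 0,"z": 0,"ax": 0,"ay": 0,"az": 0,"gripper": 1}]}}

```text
clock: 8.28
position: [0.5904, 0.1447, 0.0951]
ee_rot: [0.994, -0.106, 0.0, 0.0]
ft_force: [-0.2, -1.1, 0.9]
grip_width: 0.457
grasp_force: 59.9
```

>>> {"api": "apply_moves", "payload": {"rows": [{"x": -1,"y": 0,"z": 0,"ax": 0,"ay": 0,"az": 0,"gripper": 1},{"x": 0,"y": 0,"z": 0,"ax": 0,"ay": 0,"az": 0,"gripper": 1},{"x": 0,"y": 0,"z": 0,"ax": 0,"ay": 0,"az": 0,"gripper": 1}]}}

```text
clock: 8.53
position: [0.5895, 0.145, 0.0951]
ee_rot: [0.994, -0.106, 0.0, 0.0]
ft_force: [0.6, -1.4, 0.9]
grip_width: 0.452
grasp_force: 59.8
```

>>> {"api": "apply_moves", "payload": {"rows": [{"x": -1,"y": 0,"z": 0,"ax": 0,"ay": 0,"az": 0,"gripper": 1},{"x": 0,"y": 0,"z": 0,"ax": 0,"ay": 0,"az": 0,"gripper": 1},{"x": 0,"y": 0,"z": 0,"ax": 0,"ay": 0,"az": 0,"gripper": 1}]}}

```text
clock: 8.78
position: [0.5884, 0.1456, 0.0951]
ee_rot: [0.994, -0.106, 0.0, 0.0]
ft_force: [0.9, -0.2, 1.8]
grip_width: 0.45
grasp_force: 59.8
```

>>> {"api": "apply_moves", "payload": {"rows": [{"x": -1,"y": 0,"z": 0,"ax": 0,"ay": 0,"az": 0,"gripper": 1},{"x": 0,"y": 0,"z": 0,"ax": 0,"ay": 0,"az": 0,"gripper": 1},{"x": 0,"y": 0,"z": 0,"ax": 0,"ay": 0,"az": 0,"gripper": 1}]}}

```text
clock: 9.03
position: [0.5874, 0.1459, 0.0951]
ee_rot: [0.994, -0.106, 0.0, -0.0]
ft_force: [2.2, -0.9, 2.5]
grip_width: 0.449
grasp_force: 59.8
```

>>> {"api": "apply_moves", "payload": {"rows": [{"x": -1,"y": 0,"z": 0,"ax": 0,"ay": 0,"az": 0,"gripper": 1},{"x": 0,"y": 0,"z": 0,"ax": 0,"ay": 0,"az": 0,"gripper": 1},{"x": 0,"y": 0,"z": 0,"ax": 0,"ay": 0,"az": 0,"gripper": 1}]}}

```text
clock: 9.28
position: [0.5865, 0.1461, 0.0951]
ee_rot: [0.994, -0.106, 0.0, -0.0]
ft_force: [2.8, -1.1, 2.2]
grip_width: 0.449
grasp_force: 59.8
```

>>> {"api": "apply_moves", "payload": {"rows": [{"x": -1,"y": 0,"z": 0,"ax": 0,"ay": 0,"az": 0,"gripper": 1},{"x": 0,"y": 0,"z": 0,"ax": 0,"ay": 0,"az": 0,"gripper": 1},{"x": 0,"y": 0,"z": 0,"ax": 0,"ay": 0,"az": 0,"gripper": 1}]}}

```text
clock: 9.53
position: [0.5859, 0.146, 0.0951]
ee_rot: [0.994, -0.106, 0.001, -0.0]
ft_force: [5.9, -1.9, -0.2]
grip_width: 0.451
grasp_force: 60.1
```

>>> {"api": "apply_moves", "payload": {"rows": [{"x": -1,"y": 0,"z": 0,"ax": 0,"ay": 0,"az": 0,"gripper": 1},{"x": 0,"y": 0,"z": 0,"ax": 0,"ay": 0,"az": 0,"gripper": 1},{"x": 0,"y": 0,"z": 0,"ax": 0,"ay": 0,"az": 0,"gripper": 1}]}}

```text
clock: 9.78
position: [0.5858, 0.146, 0.0952]
ee_rot: [0.994, -0.107, 0.001, -0.0]
ft_force: [9.5, -1.4, -2.5]
grip_width: 0.452
grasp_force: 60.2
```

>>> {"api": "apply_moves", "payload": {"rows": [{"x": -1,"y": 0,"z": 0,"ax": 0,"ay": 0,"az": 0,"gripper": 1},{"x": 0,"y": 0,"z": 0,"ax": 0,"ay": 0,"az": 0,"gripper": 1},{"x": 0,"y": 0,"z": 0,"ax": 0,"ay": 0,"az": 0,"gripper": 1}]}}

```text
clock: 10.03
position: [0.5852, 0.1462, 0.0955]
ee_rot: [0.994, -0.107, 0.002, -0.0]
ft_force: [9.0, -0.6, -1.7]
grip_width: 0.444
grasp_force: 60.1
```

>>> {"api": "apply_moves", "payload": {"rows": [{"x": -1,"y": 0,"z": 0,"ax": 0,"ay": 0,"az": 0,"gripper": 1},{"x": 0,"y": 0,"z": 0,"ax": 0,"ay": 0,"az": 0,"gripper": 1},{"x": 0,"y": 0,"z": 0,"ax": 0,"ay": 0,"az": 0,"gripper": 1}]}}

```text
clock: 10.28
position: [0.585, 0.1461, 0.0958]
ee_rot: [0.994, -0.107, 0.003, -0.0]
ft_force: [13.2, -1.7, -2.8]
grip_width: 0.453
grasp_force: 60.2
```

>>> {"api": "apply_moves", "payload": {"rows": [{"x": 3.5,"y": 0,"z": 0,"ax": 0,"ay": 0,"az": 0,"gripper": 1},{"x": 0,"y": 0,"z": 1,"ax": 0,"ay": 0,"az": 0,"gripper": 1},{"x": 0,"y": 0,"z": 0,"ax": 0,"ay": 0,"az": 0,"gripper": 1},{"x": 0,"y": 0,"z": 0,"ax": 0,"ay": 0,"az": 0,"gripper": 1}]}}

```text
clock: 10.62
position: [0.5861, 0.1463, 0.0949]
ee_rot: [0.994, -0.106, 0.0, 0.0]
ft_force: [1.0, -2.4, 9.0]
grip_width: 0.45
grasp_force: 61.3
```

>>> {"api": "apply_moves", "payload": {"rows": [{"x": 0,"y": 0,"z": 0,"ax": 0,"ay": 0,"az": 0,"gripper": 0.2},{"x": 0,"y": 0,"z": 0,"ax": 0,"ay": 0,"az": 0,"gripper": 0.2},{"x": 0,"y": 0,"z": 0,"ax": 0,"ay": 0,"az": 0,"gripper": 0.2},{"x": 0,"y": 0,"z": 0,"ax": 0,"ay": 0,"az": 0,"gripper": 0.2}]}}

```text
clock: 10.95
position: [0.5852, 0.1463, 0.0935]
ee_rot: [0.994, -0.106, -0.001, 0.0]
ft_force: [0.3, 0.4, 0.3]
grip_width: 0.797
grasp_force: 0.0
```

>>> {"api": "apply_moves", "payload": {"rows": [{"x": 0,"y": 0,"z": -15,"ax": 0,"ay": 0,"az": 0,"gripper": 0.2},{"x": 0,"y": 0,"z": -30,"ax": 0,"ay": 0,"az": 0,"gripper": 0.1},{"x": 0,"y": 0,"z": -35,"ax": 0,"ay": 0,"az": 0,"gripper": 0},{"x": 0,"y": 40,"z": 0,"ax": 0,"ay": 0,"az": 0,"gripper": 0},{"x": 0,"y": 40,"z": 0,"ax": 0,"ay": 0,"az": 0,"gripper": 0}]}}

```text
clock: 11.37
position: [0.5694, 0.0703, 0.176]
ee_rot: [0.995, -0.103, 0.002, -0.001]
ft_force: [1.7, -1.2, -1.1]
grip_width: 1.0
grasp_force: 0.0
```

Run:
```python
from h import *
goal(*rack(-26),.087,RY)
s=camera("side")
cv2.imwrite("pics/p1b.png",cv2.resize(s["color"][150:250,190:270,::-1],None,fx=5,fy=5,interpolation=2))
```

```text
clock 11.37 pos [569.4  70.3 176. ] F [ 1.7 -1.2 -1.1] open 1.000 grip 0.0
 turn deg [-0.13 -0.18 -6.27]  shift if turned first mm [-58.3 268.3  89. ]  unturned [-28.9 273.3  88.2]
```

View pics/p1b.png

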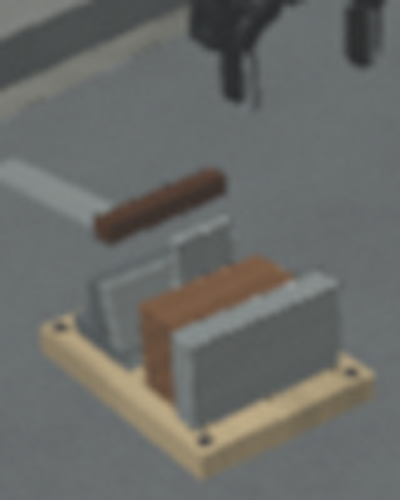

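The packer stands upright between blank and jaw, at about (175–230, 215–265). Next, packer 2.

>>> {"api": "apply_moves", "payload": {"rows": [{"x": 0,"y": 0,"z": 0,"ax": 0,"ay": 0,"az": -6.3,"gripper": 0},{"x": -8.3,"y": 38.3,"z": 0,"ax": 0,"ay": 0,"az": 0,"gripper": 0},{"x": -8.3,"y": 38.3,"z": 0,"ax": 0,"ay": 0,"az": 0,"gripper": 0},{"x": -8.3,"y": 38.3,"z": 0,"ax": 0,"ay": 0,"az": 0,"gripper": 0},{"x": -8.3,"y": 38.3,"z": 0,"ax": 0,"ay": 0,"az": 0,"gripper": 0}]}}

```text
clock: 11.83
position: [0.5191, -0.0824, 0.1738]
ee_rot: [0.999, -0.051, -0.0, -0.0]
ft_force: [1.2, -0.7, 0.6]
grip_width: 1.002
grasp_force: 0.0
```

>>> {"api": "apply_moves", "payload": {"rows": [{"x": -8.3,"y": 38.3,"z": 0,"ax": 0,"ay": 0,"az": 0,"gripper": 0},{"x": -8.3,"y": 38.3,"z": 0,"ax": 0,"ay": 0,"az": 0,"gripper": 0},{"x": -8.3,"y": 38.3,"z": 0,"ax": 0,"ay": 0,"az": 0,"gripper": 0},{"x": 0,"y": 0,"z": 0,"ax": 0,"ay": 0,"az": 0,"gripper": 0},{"x": 0,"y": 0,"z": 0,"ax": 0,"ay": 0,"az": 0,"gripper": 0}]}}

```text
clock: 12.25
position: [0.4824, -0.1951, 0.1736]
ee_rot: [0.999, -0.054, -0.0, 0.0]
ft_force: [0.1, 1.1, 0.5]
grip_width: 1.001
grasp_force: 0.0
```

Run:
```python
from h import *
goal(*rack(-26),.088,RY)
T=load("top"); im=np.mean([load("top")["im"] for _ in range(6)],0).astype(np.float32)
for z,v0,v1 in((.078,30,42),(.108,-12,15),(.071,-12,15)):
    out=[]
    for x in range(-16,36,2):
        q=np.array([proj(T,np.r_[jig(x,v),z]) for v in range(v0,v1,3)],np.float32)
        o=cv2.remap(im,q[:,:1].copy(),q[:,1:].copy(),cv2.INTER_CUBIC)[:,0].mean(0); out.append((x,round(float(o[2])),round(float(o[2]-o[0]))))
    print(z,out)
```

```text
clock 12.25 pos [ 482.4 -195.1  173.6] F [0.1 1.1 0.5] open 1.001 grip 0.0
 turn deg [ 0.01  0.05 -0.57]  shift if turned first mm [ 2.3 -4.3 85.6]  unturned [ 2.3 -4.3 85.6]
0.078 [(-16, 158, 100), (-14, 163, 96), (-12, 174, 86), (-10, 189, 77), (-8, 202, 70), (-6, 210, 67), (-4, 214, 67), (-2, 214, 67), (0, 211, 65), (2, 199, 60), (4, 180, 49), (6, 153, 32), (8, 130, 15), (10, 116, 4), (12, 111, -1), (14, 109, -3), (16, 108, -3), (18, 108, -3), (20, 110, -4), (22, 119, -4), (24, 133, -5), (26, 148, -6), (28, 158, -6), (30, 162, -6), (32, 162, -6), (34, 155, -7)]
0.108 [(-16, 157, 94), (-14, 147, 68), (-12, 138, 31), (-10, 140, 3), (-8, 152, -8), (-6, 164, -5), (-4, 172, 4), (-2, 173, 15), (0, 163, 21), (2, 143, 17), (4, 124, 7), (6, 112, -1), (8, 109, -4), (10, 108, -4), (12, 108, -4), (14, 108, -3), (16, 110, -3), (18, 118, -4), (20, 132, -5), (22, 148, -6), (24, 158, -6), (26, 163, -6), (28, 161, -7), (30, 154, -7), (32, 142, -9), (34, 130, -10)]
0.071 [(-16, 162, 102), (-14, 160, 101), (-12, 154, 86), (-10, 142, 54), (-8, 136, 18), (-6, 143, -3), (-4, 155, -9), (-2, 166, -3), (0, 172, 5), (2, 170, 15), (4, 159, 19), (6, 140, 15), (8, 122, 6), (10, 111, -2), (12, 109, -4), (14, 109, -4), (16, 108, -4), (18, 108, -3), (20, 110, -3), (22, 117, -4), (24, 130, -5), (26, 145, -6), (28, 157, -6), (30, 162, -6), (32, 162, -6), (34, 156, -7)]
```

>>> {"api": "apply_moves", "payload": {"rows": [{"x": 2.3,"y": -4.3,"z": 10,"ax": 0,"ay": 0,"az": -0.6,"gripper": 0},{"x": 0,"y": 0,"z": 30,"ax": 0,"ay": 0,"az": 0,"gripper": 0},{"x": 0,"y": 0,"z": 30,"ax": 0,"ay": 0,"az": 0,"gripper": 0},{"x": 0,"y": 0,"z": 15,"ax": 0,"ay": 0,"az": 0,"gripper": 0},{"x": 0,"y": 0,"z": 0,"ax": 0,"ay": 0,"az": 0,"gripper": 0}]}}

```text
clock: 13.02
position: [0.4842, -0.1872, 0.0849]
ee_rot: [0.999, -0.045, -0.003, -0.001]
ft_force: [-0.3, -0.0, 0.3]
grip_width: 1.0
grasp_force: 0.0
```

>>> {"api": "apply_moves", "payload": {"rows": [{"x": 0,"y": 0,"z": 0,"ax": 0,"ay": 0,"az": 0,"gripper": 0.2},{"x": 0,"y": 0,"z": 0,"ax": 0,"ay": 0,"az": 0,"gripper": 1},{"x": 0,"y": 0,"z": 0,"ax": 0,"ay": 0,"az": 0,"gripper": 1},{"x": 0,"y": 0,"z": 0,"ax": 0,"ay": 0,"az": 0,"gripper": 1},{"x": 0,"y": 0,"z": 0,"ax": 0,"ay": 0,"az": 0,"gripper": 1}]}}

```text
clock: 13.43
position: [0.4874, -0.1892, 0.0905]
ee_rot: [0.999, -0.046, 0.001, 0.001]
ft_force: [-0.6, -0.5, 5.5]
grip_width: 0.454
grasp_force: 59.2
```

>>> {"api": "apply_moves", "payload": {"rows": [{"x": 0,"y": 0,"z": -15,"ax": 0,"ay": 0,"az": 0,"gripper": 1},{"x": 0,"y": 0,"z": -35,"ax": 0,"ay": 0,"az": 0,"gripper": 1},{"x": 0,"y": 0,"z": -40,"ax": 0,"ay": 0,"az": 0,"gripper": 1},{"x": 0,"y": 0,"z": -40,"ax": 0,"ay": 0,"az": 0,"gripper": 1},{"x": 0,"y": 0,"z": 0,"ax": 0,"ay": 0,"az": 6.6,"gripper": 1}]}}

```text
clock: 13.85
position: [0.4897, -0.1894, 0.2275]
ee_rot: [0.995, -0.102, 0.006, 0.002]
ft_force: [0.8, 0.5, -0.6]
grip_width: 0.453
grasp_force: 60.4
```

Run:
```python
from h import *
goal(*jig(4),.21,JY)
```

```text
clock 13.85 pos [ 489.7 -189.4  227.5] F [ 0.8  0.5 -0.6] open 0.453 grip 60.4
 turn deg [ 0.14 -0.66  0.47]  shift if turned first mm [  33.3 -350.7   17.5]  unturned [  35.9 -350.5   17. ]
```

Packer 2 would put the pads over packer 1's top edge, so I return it to its slot and regrip it off-centre (+6 mm toward the jaw).

>>> {"api": "apply_moves", "payload": {"rows": [{"x": 0,"y": 0,"z": 0,"ax": 0,"ay": 0,"az": -6.6,"gripper": 1},{"x": 0,"y": 0,"z": 35,"ax": 0,"ay": 0,"az": 0,"gripper": 1},{"x": 0,"y": 0,"z": 35,"ax": 0,"ay": 0,"az": 0,"gripper": 1},{"x": 0,"y": 0,"z": 10,"ax": 0,"ay": 0,"az": 0,"gripper": 1},{"x": 0,"y": 0,"z": 0,"ax": 0,"ay": 0,"az": 0,"gripper": 1}]}}

```text
clock: 14.27
position: [0.4846, -0.1882, 0.1368]
ee_rot: [0.999, -0.046, -0.002, -0.001]
ft_force: [-0.4, 0.3, -1.4]
grip_width: 0.45
grasp_force: 60.3
```

>>> {"api": "apply_moves", "payload": {"rows": [{"x": 0,"y": 0,"z": 10,"ax": 0,"ay": 0,"az": 0,"gripper": 1},{"x": 0,"y": 0,"z": 10,"ax": 0,"ay": 0,"az": 0,"gripper": 1},{"x": 0,"y": 0,"z": 10,"ax": 0,"ay": 0,"az": 0,"gripper": 1},{"x": 0,"y": 0,"z": 10,"ax": 0,"ay": 0,"az": 0,"gripper": 1},{"x": 0,"y": 0,"z": 8,"ax": 0,"ay": 0,"az": 0,"gripper": 1}]}}

```text
clock: 14.68
position: [0.4865, -0.1888, 0.0903]
ee_rot: [0.999, -0.046, 0.0, 0.0]
ft_force: [-2.1, -2.9, 35.6]
grip_width: 0.451
grasp_force: 65.2
```

Run:
```python
from h import *
goal(.4874,-.1892,.0905,RY)
```

```text
clock 14.68 pos [ 486.5 -188.8   90.3] F [-2.1 -2.9 35.6] open 0.451 grip 65.2
 turn deg [ 0.01 -0.02  0.32]  shift if turned first mm [ 0.9  0.3 -0.2]  unturned [ 0.9  0.3 -0.2]
```

>>> {"api": "apply_moves", "payload": {"rows": [{"x": 0,"y": 0,"z": -3,"ax": 0,"ay": 0,"az": 0,"gripper": 0.2},{"x": 0,"y": 0,"z": 0,"ax": 0,"ay": 0,"az": 0,"gripper": 0.2},{"x": 0,"y": 0,"z": 0,"ax": 0,"ay": 0,"az": 0,"gripper": 0.2},{"x": 5.5,"y": 0,"z": 0,"ax": 0,"ay": 0,"az": 0,"gripper": 0.2},{"x": 0,"y": 0,"z": 0,"ax": 0,"ay": 0,"az": 0,"gripper": 0.2}]}}

```text
clock: 15.1
position: [0.4929, -0.1893, 0.0945]
ee_rot: [0.999, -0.046, 0.001, 0.0]
ft_force: [-0.1, 0.4, 0.1]
grip_width: 0.798
grasp_force: 0.0
```

>>> {"api": "apply_moves", "payload": {"rows": [{"x": 0,"y": 0,"z": 0,"ax": 0,"ay": 0,"az": 0,"gripper": 0.2},{"x": 0,"y": 0,"z": 0,"ax": 0,"ay": 0,"az": 0,"gripper": 1},{"x": 0,"y": 0,"z": 0,"ax": 0,"ay": 0,"az": 0,"gripper": 1},{"x": 0,"y": 0,"z": 0,"ax": 0,"ay": 0,"az": 0,"gripper": 1},{"x": 0,"y": 0,"z": 0,"ax": 0,"ay": 0,"az": 0,"gripper": 1}]}}

```text
clock: 15.52
position: [0.4921, -0.1894, 0.0943]
ee_rot: [0.999, -0.046, 0.0, 0.0]
ft_force: [0.2, -1.5, 2.8]
grip_width: 0.448
grasp_force: 59.7
```

>>> {"api": "apply_moves", "payload": {"rows": [{"x": 0,"y": 0,"z": -15,"ax": 0,"ay": 0,"az": 0,"gripper": 1},{"x": 0,"y": 0,"z": -35,"ax": 0,"ay": 0,"az": 0,"gripper": 1},{"x": 0,"y": 0,"z": -40,"ax": 0,"ay": 0,"az": 0,"gripper": 1},{"x": 0,"y": 0,"z": -25,"ax": 0,"ay": 0,"az": 0,"gripper": 1},{"x": 0,"y": 0,"z": 0,"ax": 0,"ay": 0,"az": 7,"gripper": 1}]}}

```text
clock: 15.93
position: [0.4942, -0.1897, 0.2147]
ee_rot: [0.994, -0.106, 0.004, 0.001]
ft_force: [-0.1, 0.3, -0.9]
grip_width: 0.451
grasp_force: 60.7
```

Run:
```python
from h import *
goal(*jig(11,-2),.21,JY)
```

```text
clock 15.93 pos [ 494.2 -189.7  214.7] F [-0.1  0.3 -0.9] open 0.451 grip 60.7
 turn deg [ 0.09 -0.46  0.07]  shift if turned first mm [  35.8 -348.1    4.7]  unturned [  36.1 -348.     4.4]
```

>>> {"api": "apply_moves", "payload": {"rows": [{"x": 3.6,"y": -34.8,"z": 0,"ax": 0,"ay": 0,"az": 0,"gripper": 1},{"x": 3.6,"y": -34.8,"z": 0,"ax": 0,"ay": 0,"az": 0,"gripper": 1},{"x": 3.6,"y": -34.8,"z": 0,"ax": 0,"ay": 0,"az": 0,"gripper": 1},{"x": 3.6,"y": -34.8,"z": 0,"ax": 0,"ay": 0,"az": 0,"gripper": 1},{"x": 3.6,"y": -34.8,"z": 0,"ax": 0,"ay": 0,"az": 0,"gripper": 1}]}}

```text
clock: 16.35
position: [0.5465, -0.0215, 0.2089]
ee_rot: [0.994, -0.107, -0.0, 0.0]
ft_force: [0.2, -0.9, -0.8]
grip_width: 0.453
grasp_force: 60.6
```

>>> {"api": "apply_moves", "payload": {"rows": [{"x": 3.6,"y": -34.8,"z": 0,"ax": 0,"ay": 0,"az": 0,"gripper": 1},{"x": 3.6,"y": -34.8,"z": 0,"ax": 0,"ay": 0,"az": 0,"gripper": 1},{"x": 3.6,"y": -34.8,"z": 0,"ax": 0,"ay": 0,"az": 0,"gripper": 1},{"x": 3.6,"y": -34.8,"z": 0,"ax": 0,"ay": 0,"az": 0,"gripper": 1},{"x": 3.6,"y": -34.8,"z": 0,"ax": 0,"ay": 0,"az": 0,"gripper": 1}]}}

```text
clock: 16.77
position: [0.6012, 0.1446, 0.2086]
ee_rot: [0.994, -0.107, -0.0, 0.0]
ft_force: [0.5, -0.7, -0.8]
grip_width: 0.444
grasp_force: 60.6
```

>>> {"api": "apply_moves", "payload": {"rows": [{"x": 0,"y": 0,"z": 0,"ax": 0,"ay": 0,"az": 0,"gripper": 1},{"x": 0,"y": 0,"z": 0,"ax": 0,"ay": 0,"az": 0,"gripper": 1},{"x": 0,"y": 0,"z": 0,"ax": 0,"ay": 0,"az": 0,"gripper": 1}]}}

```text
clock: 17.02
position: [0.6009, 0.1427, 0.2084]
ee_rot: [0.994, -0.107, -0.0, 0.0]
ft_force: [-0.5, -0.7, -1.1]
grip_width: 0.449
grasp_force: 60.7
```

Run:
```python
from h import *
goal(*jig(11,-2),.1003,JY)
s=camera("side")
cv2.imwrite("pics/p2.png",cv2.resize(s["color"][140:250,190:270,::-1],None,fx=5,fy=5,interpolation=2))
```

```text
clock 17.02 pos [600.9 142.7 208.4] F [-0.5 -0.7 -1.1] open 0.449 grip 60.7
 turn deg [ 0.05  0.04 -0.08]  shift if turned first mm [  1.8  -0.6 108.1]  unturned [  1.9  -0.7 108.1]
```

View pics/p2.png

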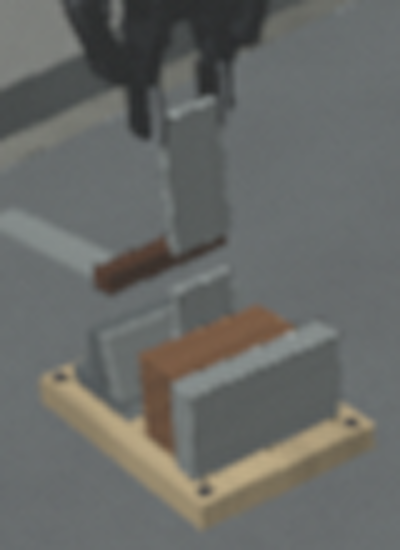

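Packer 2 hangs upright at (165–230, 100–250) above packer 1 (175–230, 265–310). Descending.

>>> {"api": "apply_moves", "payload": {"rows": [{"x": 1.8,"y": -0.6,"z": 0,"ax": 0,"ay": 0,"az": 0,"gripper": 1},{"x": 0,"y": 0,"z": 8,"ax": 0,"ay": 0,"az": 0,"gripper": 1},{"x": 0,"y": 0,"z": 8,"ax": 0,"ay": 0,"az": 0,"gripper": 1},{"x": 0,"y": 0,"z": 8,"ax": 0,"ay": 0,"az": 0,"gripper": 1},{"x": 0,"y": 0,"z": 8,"ax": 0,"ay": 0,"az": 0,"gripper": 1}]}}

```text
clock: 17.48
position: [0.6027, 0.1429, 0.1757]
ee_rot: [0.994, -0.107, -0.0, 0.0]
ft_force: [0.1, 0.2, -0.4]
grip_width: 0.444
grasp_force: 60.7
```

>>> {"api": "apply_moves", "payload": {"rows": [{"x": 0,"y": 0,"z": 8,"ax": 0,"ay": 0,"az": 0,"gripper": 1},{"x": 0,"y": 0,"z": 8,"ax": 0,"ay": 0,"az": 0,"gripper": 1},{"x": 0,"y": 0,"z": 8,"ax": 0,"ay": 0,"az": 0,"gripper": 1},{"x": 0,"y": 0,"z": 8,"ax": 0,"ay": 0,"az": 0,"gripper": 1},{"x": 0,"y": 0,"z": 0,"ax": 0,"ay": 0,"az": 0,"gripper": 1}]}}

```text
clock: 17.9
position: [0.6021, 0.143, 0.1429]
ee_rot: [0.994, -0.107, -0.001, 0.0]
ft_force: [-0.2, 0.1, -2.0]
grip_width: 0.448
grasp_force: 60.7
```

>>> {"api": "apply_moves", "payload": {"rows": [{"x": 0,"y": 0,"z": 8,"ax": 0,"ay": 0,"az": 0,"gripper": 1},{"x": 0,"y": 0,"z": 8,"ax": 0,"ay": 0,"az": 0,"gripper": 1},{"x": 0,"y": 0,"z": 8,"ax": 0,"ay": 0,"az": 0,"gripper": 1},{"x": 0,"y": 0,"z": 8,"ax": 0,"ay": 0,"az": 0,"gripper": 1},{"x": 0,"y": 0,"z": 0,"ax": 0,"ay": 0,"az": 0,"gripper": 1}]}}

```text
clock: 18.32
position: [0.602, 0.1429, 0.1108]
ee_rot: [0.994, -0.107, -0.001, 0.0]
ft_force: [-0.2, -0.8, -1.5]
grip_width: 0.442
grasp_force: 60.7
```

Run:
```python
from h import *
goal(*jig(11,-2),.1003,JY)
```

```text
clock 18.32 pos [602.  142.9 110.8] F [-0.2 -0.8 -1.5] open 0.442 grip 60.7
 turn deg [ 0.07  0.14 -0.08]  shift if turned first mm [ 0.7 -0.1 10.5]  unturned [ 0.7 -0.1 10.5]
```

>>> {"api": "apply_moves", "payload": {"rows": [{"x": 0,"y": 0,"z": 4,"ax": 0,"ay": 0,"az": 0,"gripper": 1},{"x": 0,"y": 0,"z": 3,"ax": 0,"ay": 0,"az": 0,"gripper": 1},{"x": 0,"y": 0,"z": 2,"ax": 0,"ay": 0,"az": 0,"gripper": 1},{"x": 0,"y": 0,"z": 0,"ax": 0,"ay": 0,"az": 0,"gripper": 1},{"x": 0,"y": 0,"z": 0,"ax": 0,"ay": 0,"az": 0,"gripper": 1}]}}

```text
clock: 18.73
position: [0.603, 0.1433, 0.1041]
ee_rot: [0.994, -0.107, 0.0, 0.0]
ft_force: [-0.1, -0.1, -1.1]
grip_width: 0.447
grasp_force: 60.7
```

>>> {"api": "apply_moves", "payload": {"rows": [{"x": 0,"y": 0,"z": 1,"ax": 0,"ay": 0,"az": 0,"gripper": 1},{"x": 0,"y": 0,"z": 0,"ax": 0,"ay": 0,"az": 0,"gripper": 1},{"x": 0,"y": 0,"z": 0,"ax": 0,"ay": 0,"az": 0,"gripper": 1}]}}

```text
clock: 18.98
position: [0.603, 0.1433, 0.1031]
ee_rot: [0.994, -0.107, 0.0, 0.0]
ft_force: [-0.8, 0.8, -0.9]
grip_width: 0.444
grasp_force: 60.7
```

>>> {"api": "apply_moves", "payload": {"rows": [{"x": 0,"y": 0,"z": 1,"ax": 0,"ay": 0,"az": 0,"gripper": 1},{"x": 0,"y": 0,"z": 0,"ax": 0,"ay": 0,"az": 0,"gripper": 1},{"x": 0,"y": 0,"z": 0,"ax": 0,"ay": 0,"az": 0,"gripper": 1}]}}

```text
clock: 19.23
position: [0.6029, 0.1434, 0.102]
ee_rot: [0.994, -0.107, 0.0, 0.0]
ft_force: [0.8, -0.5, -1.1]
grip_width: 0.445
grasp_force: 60.7
```

>>> {"api": "apply_moves", "payload": {"rows": [{"x": 0,"y": 0,"z": 1.3,"ax": 0,"ay": 0,"az": 0,"gripper": 1},{"x": 0,"y": 0,"z": 0,"ax": 0,"ay": 0,"az": 0,"gripper": 1},{"x": 0,"y": 0,"z": 0,"ax": 0,"ay": 0,"az": 0,"gripper": 1}]}}

```text
clock: 19.48
position: [0.6029, 0.1434, 0.1006]
ee_rot: [0.994, -0.107, -0.0, 0.0]
ft_force: [-0.4, 1.1, 0.1]
grip_width: 0.446
grasp_force: 60.7
```

>>> {"api": "apply_moves", "payload": {"rows": [{"x": 0,"y": 0,"z": 1,"ax": 0,"ay": 0,"az": 0,"gripper": 1},{"x": 0,"y": 0,"z": 0,"ax": 0,"ay": 0,"az": 0,"gripper": 1},{"x": 0,"y": 0,"z": 0,"ax": 0,"ay": 0,"az": 0,"gripper": 1}]}}

```text
clock: 19.73
position: [0.6034, 0.1433, 0.1004]
ee_rot: [0.994, -0.107, 0.001, -0.0]
ft_force: [-1.6, -1.3, 5.2]
grip_width: 0.45
grasp_force: 61.4
```

>>> {"api": "apply_moves", "payload": {"rows": [{"x": 2,"y": 0,"z": 0,"ax": 0,"ay": 0,"az": 0,"gripper": 1},{"x": 0,"y": 0,"z": 0,"ax": 0,"ay": 0,"az": 0,"gripper": 1},{"x": 0,"y": 0,"z": 0,"ax": 0,"ay": 0,"az": 0,"gripper": 1}]}}

```text
clock: 19.98
position: [0.605, 0.143, 0.1003]
ee_rot: [0.994, -0.107, 0.0, 0.0]
ft_force: [-2.7, -0.7, 8.0]
grip_width: 0.449
grasp_force: 61.5
```

>>> {"api": "apply_moves", "payload": {"rows": [{"x": 1,"y": 0,"z": 0,"ax": 0,"ay": 0,"az": 0,"gripper": 1},{"x": 0,"y": 0,"z": 0,"ax": 0,"ay": 0,"az": 0,"gripper": 1},{"x": 0,"y": 0,"z": 0,"ax": 0,"ay": 0,"az": 0,"gripper": 1}]}}

```text
clock: 20.23
position: [0.6058, 0.1428, 0.1003]
ee_rot: [0.994, -0.107, -0.0, 0.0]
ft_force: [-2.8, -1.1, 6.7]
grip_width: 0.448
grasp_force: 61.5
```

>>> {"api": "apply_moves", "payload": {"rows": [{"x": 0,"y": 0,"z": -0.8,"ax": 0,"ay": 0,"az": 0,"gripper": 1},{"x": -2,"y": 0,"z": 0,"ax": 0,"ay": 0,"az": 0,"gripper": 1},{"x": -2,"y": 0,"z": 0,"ax": 0,"ay": 0,"az": 0,"gripper": 1},{"x": 0,"y": 0,"z": 0,"ax": 0,"ay": 0,"az": 0,"gripper": 1},{"x": 0,"y": 0,"z": 0,"ax": 0,"ay": 0,"az": 0,"gripper": 1}]}}

```text
clock: 20.65
position: [0.6021, 0.1435, 0.1005]
ee_rot: [0.994, -0.107, 0.0, -0.0]
ft_force: [0.8, 0.0, 0.3]
grip_width: 0.45
grasp_force: 60.8
```

>>> {"api": "apply_moves", "payload": {"rows": [{"x": -1,"y": 0,"z": 0,"ax": 0,"ay": 0,"az": 0,"gripper": 1},{"x": 0,"y": 0,"z": 0,"ax": 0,"ay": 0,"az": 0,"gripper": 1},{"x": 0,"y": 0,"z": 0,"ax": 0,"ay": 0,"az": 0,"gripper": 1}]}}

```text
clock: 20.9
position: [0.6011, 0.1437, 0.1005]
ee_rot: [0.994, -0.107, 0.0, 0.0]
ft_force: [1.1, 0.5, 0.6]
grip_width: 0.45
grasp_force: 61.0
```

>>> {"api": "apply_moves", "payload": {"rows": [{"x": -1,"y": 0,"z": 0,"ax": 0,"ay": 0,"az": 0,"gripper": 1},{"x": 0,"y": 0,"z": 0,"ax": 0,"ay": 0,"az": 0,"gripper": 1},{"x": 0,"y": 0,"z": 0,"ax": 0,"ay": 0,"az": 0,"gripper": 1}]}}

```text
clock: 21.15
position: [0.6004, 0.1438, 0.1007]
ee_rot: [0.994, -0.107, 0.0, -0.0]
ft_force: [3.2, -1.2, -0.6]
grip_width: 0.447
grasp_force: 62.1
```

>>> {"api": "apply_moves", "payload": {"rows": [{"x": -1,"y": 0,"z": 0,"ax": 0,"ay": 0,"az": 0,"gripper": 1},{"x": 0,"y": 0,"z": 0,"ax": 0,"ay": 0,"az": 0,"gripper": 1},{"x": 0,"y": 0,"z": 0,"ax": 0,"ay": 0,"az": 0,"gripper": 1}]}}

```text
clock: 21.4
position: [0.6001, 0.1438, 0.1008]
ee_rot: [0.994, -0.107, 0.001, -0.0]
ft_force: [6.1, 0.2, -2.0]
grip_width: 0.449
grasp_force: 62.9
```

>>> {"api": "apply_moves", "payload": {"rows": [{"x": 1.6,"y": 0,"z": 0.6,"ax": 0,"ay": 0,"az": 0,"gripper": 1},{"x": 0,"y": 0,"z": 0,"ax": 0,"ay": 0,"az": 0,"gripper": 1},{"x": 0,"y": 0,"z": 0,"ax": 0,"ay": 0,"az": 0,"gripper": 1},{"x": 0,"y": 0,"z": 0,"ax": 0,"ay": 0,"az": 0,"gripper": 0.25},{"x": 0,"y": 0,"z": 0,"ax": 0,"ay": 0,"az": 0,"gripper": 0.25}]}}

```text
clock: 21.82
position: [0.6, 0.1439, 0.0995]
ee_rot: [0.994, -0.107, -0.001, 0.0]
ft_force: [-0.6, -0.2, -0.0]
grip_width: 0.721
grasp_force: 0.0
```

>>> {"api": "apply_moves", "payload": {"rows": [{"x": 0,"y": 0,"z": 0,"ax": 0,"ay": 0,"az": 0,"gripper": 0.25},{"x": 0,"y": 0,"z": 0,"ax": 0,"ay": 0,"az": 0,"gripper": 0.25},{"x": 0,"y": 0,"z": -15,"ax": 0,"ay": 0,"az": 0,"gripper": 0.2},{"x": 0,"y": 0,"z": -30,"ax": 0,"ay": 0,"az": 0,"gripper": 0.1},{"x": 0,"y": 0,"z": -30,"ax": 0,"ay": 0,"az": -6.6,"gripper": 0}]}}

```text
clock: 22.23
position: [0.5996, 0.1438, 0.1747]
ee_rot: [0.999, -0.05, -0.001, 0.0]
ft_force: [1.4, 0.4, 0.7]
grip_width: 0.995
grasp_force: 0.0
```

Run:
```python
from h import *
goal(*rack(56),.16,RY)
```

```text
clock 22.23 pos [599.6 143.8 174.7] F [1.4 0.4 0.7] open 0.995 grip 0.0
 turn deg [ 0.04  0.16 -0.16]  shift if turned first mm [  0.8 344.5  14.7]  unturned [  1.8 344.4  15. ]
```

>>> {"api": "apply_moves", "payload": {"rows": [{"x": 0.1,"y": 38.3,"z": 0,"ax": 0,"ay": 0,"az": 0,"gripper": 0},{"x": 0.1,"y": 38.3,"z": 0,"ax": 0,"ay": 0,"az": 0,"gripper": 0},{"x": 0.1,"y": 38.3,"z": 0,"ax": 0,"ay": 0,"az": 0,"gripper": 0},{"x": 0.1,"y": 38.3,"z": 0,"ax": 0,"ay": 0,"az": 0,"gripper": 0},{"x": 0.1,"y": 38.3,"z": 0,"ax": 0,"ay": 0,"az": 0,"gripper": 0}]}}

```text
clock: 22.65
position: [0.5815, -0.0484, 0.1749]
ee_rot: [0.999, -0.049, -0.0, 0.0]
ft_force: [0.9, -0.1, -0.1]
grip_width: 1.0
grasp_force: 0.0
```

>>> {"api": "apply_moves", "payload": {"rows": [{"x": 0.1,"y": 38.3,"z": 0,"ax": 0,"ay": 0,"az": 0,"gripper": 0},{"x": 0.1,"y": 38.3,"z": 0,"ax": 0,"ay": 0,"az": 0,"gripper": 0},{"x": 0.1,"y": 38.3,"z": 0,"ax": 0,"ay": 0,"az": 0,"gripper": 0},{"x": 0.1,"y": 38.3,"z": 0,"ax": 0,"ay": 0,"az": 0,"gripper": 0},{"x": 0,"y": 0,"z": 0,"ax": 0,"ay": 0,"az": 0,"gripper": 0}]}}

```text
clock: 23.07
position: [0.565, -0.2091, 0.1743]
ee_rot: [0.998, -0.055, -0.001, 0.002]
ft_force: [-0.7, -1.0, 0.5]
grip_width: 0.997
grasp_force: 0.0
```

Run:
```python
from h import *
goal(*rack(56),.070,RY)
c=camera("top");s=camera("side")
a=cv2.resize(c["color"][150:235,185:260,::-1],None,fx=5,fy=5,interpolation=2);b=cv2.resize(s["color"][165:250,190:270,::-1],None,fx=5,fy=5,interpolation=2)
cv2.imwrite("pics/p2b.png",np.hstack([a,b]))
```

```text
clock 23.07 pos [ 565.  -209.1  174.3] F [-0.7 -1.   0.5] open 0.997 grip 0.0
 turn deg [ 0.23  0.08 -0.7 ]  shift if turned first mm [  0.8 -10.2 104.3]  unturned [  0.8 -10.6 104.2]
```

View pics/p2b.png

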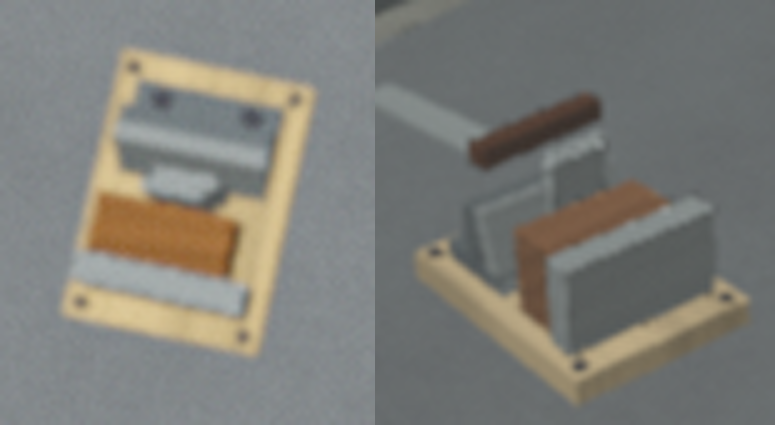

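Both packers stand side by side against the blank (left view, bright block (145–220, 165–205)), with the jaw face still clear behind. Now the wedge.

>>> {"api": "apply_moves", "payload": {"rows": [{"x": 0,"y": 0,"z": 0,"ax": 0,"ay": 0,"az": 0,"gripper": 0},{"x": 0,"y": 0,"z": 0,"ax": 0,"ay": 0,"az": 0,"gripper": 0}]}}

```text
clock: 23.33
position: [0.5677, -0.1974, 0.1749]
ee_rot: [0.999, -0.048, 0.0, -0.0]
ft_force: [-0.7, 0.1, 0.4]
grip_width: 0.999
grasp_force: 0.0
```

Run:
```python
from h import *
goal(*rack(56),.070,RY)
T=load("top"); im=np.mean([load("top")["im"] for _ in range(6)],0).astype(np.float32)
for z,v0,v1 in((.108,-14,12),(.071,30,42)):
    out=[]
    for x in range(-16,36,2):
        q=np.array([proj(T,np.r_[jig(x,v),z]) for v in range(v0,v1,3)],np.float32)
        o=cv2.remap(im,q[:,:1].copy(),q[:,1:].copy(),cv2.INTER_CUBIC)[:,0].mean(0); out.append((x,round(float(o[2])),round(float(o[2]-o[0]))))
    print(z,out)
```

```text
clock 23.33 pos [ 567.7 -197.4  174.9] F [-0.7  0.1  0.4] open 0.999 grip 0.0
 turn deg [-0.03 -0.    0.05]  shift if turned first mm [ -0.8   1.7 104.9]  unturned [ -0.8   1.8 104.9]
0.108 [(-16, 158, 95), (-14, 145, 75), (-12, 128, 41), (-10, 122, 9), (-8, 134, -7), (-6, 150, -9), (-4, 159, -8), (-2, 162, -7), (0, 162, -6), (2, 163, -6), (4, 162, -6), (6, 155, -6), (8, 142, -5), (10, 126, -5), (12, 113, -4), (14, 107, -3), (16, 108, -3), (18, 117, -4), (20, 132, -5), (22, 147, -6), (24, 158, -6), (26, 162, -6), (28, 161, -7), (30, 154, -7), (32, 142, -9), (34, 130, -10)]
0.071 [(-16, 157, 101), (-14, 160, 98), (-12, 169, 90), (-10, 184, 79), (-8, 198, 72), (-6, 208, 68), (-4, 213, 66), (-2, 214, 66), (0, 212, 65), (2, 204, 63), (4, 187, 53), (6, 160, 37), (8, 133, 18), (10, 114, 3), (12, 108, -3), (14, 107, -5), (16, 107, -4), (18, 107, -4), (20, 108, -4), (22, 115, -4), (24, 128, -5), (26, 143, -6), (28, 154, -6), (30, 161, -6), (32, 162, -6), (34, 159, -6)]
```

>>> {"api": "apply_moves", "payload": {"rows": [{"x": -0.8,"y": 1.7,"z": 20,"ax": 0,"ay": 0,"az": 0,"gripper": 0},{"x": 0,"y": 0,"z": 30,"ax": 0,"ay": 0,"az": 0,"gripper": 0},{"x": 0,"y": 0,"z": 30,"ax": 0,"ay": 0,"az": 0,"gripper": 0},{"x": 0,"y": 0,"z": 25,"ax": 0,"ay": 0,"az": 0,"gripper": 0},{"x": 0,"y": 0,"z": 0,"ax": 0,"ay": 0,"az": 0,"gripper": 0}]}}

```text
clock: 24.1
position: [0.5633, -0.2, 0.0649]
ee_rot: [0.999, -0.049, -0.004, -0.001]
ft_force: [-0.2, 0.1, -0.9]
grip_width: 0.999
grasp_force: 0.0
```

>>> {"api": "apply_moves", "payload": {"rows": [{"x": 0,"y": 0,"z": 0,"ax": 0,"ay": 0,"az": 0,"gripper": 0},{"x": 0,"y": 0,"z": 0,"ax": 0,"ay": 0,"az": 0,"gripper": 0},{"x": 0,"y": 0,"z": 0,"ax": 0,"ay": 0,"az": 0,"gripper": 1},{"x": 0,"y": 0,"z": 0,"ax": 0,"ay": 0,"az": 0,"gripper": 1},{"x": 0,"y": 0,"z": 0,"ax": 0,"ay": 0,"az": 0,"gripper": 1}], "newtons": 115}}

```text
clock: 24.52
position: [0.5671, -0.2011, 0.0713]
ee_rot: [0.999, -0.05, 0.001, 0.0]
ft_force: [-0.6, 0.1, -0.1]
grip_width: 0.599
grasp_force: 0.4
```

>>> {"api": "apply_moves", "payload": {"rows": [{"x": 0,"y": 0,"z": 0,"ax": 0,"ay": 0,"az": 0,"gripper": 1},{"x": 0,"y": 0,"z": 0,"ax": 0,"ay": 0,"az": 0,"gripper": 1}]}}

```text
clock: 24.68
position: [0.567, -0.2011, 0.0711]
ee_rot: [0.999, -0.05, 0.001, 0.0]
ft_force: [-0.9, 0.2, 5.7]
grip_width: 0.456
grasp_force: 114.8
```

Run:
```python
from h import *
goal(*rack(56),.070,RY)
```

```text
clock 24.68 pos [ 567.  -201.1   71.1] F [-0.9  0.2  5.7] open 0.456 grip 114.8
 turn deg [ 0.04 -0.1  -0.09]  shift if turned first mm [-0.5 -2.   1.1]  unturned [-0.5 -2.   1.1]
```

>>> {"api": "apply_moves", "payload": {"rows": [{"x": 0,"y": 0,"z": -15,"ax": 0,"ay": 0,"az": 0,"gripper": 1},{"x": 0,"y": 0,"z": -35,"ax": 0,"ay": 0,"az": 0,"gripper": 1},{"x": 0,"y": 0,"z": -35,"ax": 0,"ay": 0,"az": 0,"gripper": 1},{"x": 0,"y": 0,"z": -35,"ax": 0,"ay": 0,"az": 0,"gripper": 1},{"x": 0,"y": 0,"z": -15,"ax": 0,"ay": 0,"az": 6.6,"gripper": 1}]}}

```text
clock: 25.1
position: [0.5679, -0.2011, 0.2102]
ee_rot: [0.994, -0.106, 0.003, 0.001]
ft_force: [1.2, -0.5, 0.2]
grip_width: 0.447
grasp_force: 117.1
```

Run:
```python
from h import *
goal(*jig(26.7,-2),.205,JY)
```

```text
clock 25.10 pos [ 567.9 -201.1  210.2] F [ 1.2 -0.5  0.2] open 0.447 grip 117.1
 turn deg [ 0.05 -0.34  0.04]  shift if turned first mm [ -23.  -343.6    5.2]  unturned [ -22.8 -343.6    4.8]
```

>>> {"api": "apply_moves", "payload": {"rows": [{"x": -2.3,"y": -34.4,"z": 0,"ax": 0,"ay": 0,"az": 0,"gripper": 1},{"x": -2.3,"y": -34.4,"z": 0,"ax": 0,"ay": 0,"az": 0,"gripper": 1},{"x": -2.3,"y": -34.4,"z": 0,"ax": 0,"ay": 0,"az": 0,"gripper": 1},{"x": -2.3,"y": -34.4,"z": 0,"ax": 0,"ay": 0,"az": 0,"gripper": 1},{"x": -2.3,"y": -34.4,"z": 0,"ax": 0,"ay": 0,"az": 0,"gripper": 1}]}}

```text
clock: 25.52
position: [0.5917, -0.0288, 0.2053]
ee_rot: [0.994, -0.107, 0.0, 0.0]
ft_force: [0.1, 0.4, -0.3]
grip_width: 0.454
grasp_force: 117.2
```

>>> {"api": "apply_moves", "payload": {"rows": [{"x": -2.3,"y": -34.4,"z": 0,"ax": 0,"ay": 0,"az": 0,"gripper": 1},{"x": -2.3,"y": -34.4,"z": 0,"ax": 0,"ay": 0,"az": 0,"gripper": 1},{"x": -2.3,"y": -34.4,"z": 0,"ax": 0,"ay": 0,"az": 0,"gripper": 1},{"x": -2.3,"y": -34.4,"z": 0,"ax": 0,"ay": 0,"az": 0,"gripper": 1},{"x": -2.3,"y": -34.4,"z": 0,"ax": 0,"ay": 0,"az": 0,"gripper": 1}]}}

```text
clock: 25.93
position: [0.6171, 0.1416, 0.2052]
ee_rot: [0.994, -0.107, 0.0, 0.0]
ft_force: [0.0, -0.5, 0.0]
grip_width: 0.456
grasp_force: 117.2
```

>>> {"api": "apply_moves", "payload": {"rows": [{"x": 0,"y": 0,"z": 0,"ax": 0,"ay": 0,"az": 0,"gripper": 1},{"x": 0,"y": 0,"z": 0,"ax": 0,"ay": 0,"az": 0,"gripper": 1},{"x": 0,"y": 0,"z": 0,"ax": 0,"ay": 0,"az": 0,"gripper": 1}]}}

```text
clock: 26.18
position: [0.6171, 0.1397, 0.2048]
ee_rot: [0.994, -0.107, -0.0, 0.0]
ft_force: [-0.3, -0.1, 0.2]
grip_width: 0.456
grasp_force: 117.2
```

Run:
```python
from h import *
goal(*jig(26.7,-2),.172,JY)
```

```text
clock 26.18 pos [617.1 139.7 204.8] F [-0.3 -0.1  0.2] open 0.456 grip 117.2
 turn deg [ 0.04 -0.   -0.09]  shift if turned first mm [ 0.9 -0.1 32.8]  unturned [ 0.9 -0.1 32.8]
```

>>> {"api": "apply_moves", "payload": {"rows": [{"x": 1,"y": 0,"z": 8,"ax": 0,"ay": 0,"az": 0,"gripper": 1},{"x": 0,"y": 0,"z": 8,"ax": 0,"ay": 0,"az": 0,"gripper": 1},{"x": 0,"y": 0,"z": 8,"ax": 0,"ay": 0,"az": 0,"gripper": 1},{"x": 0,"y": 0,"z": 6,"ax": 0,"ay": 0,"az": 0,"gripper": 1},{"x": 0,"y": 0,"z": 0,"ax": 0,"ay": 0,"az": 0,"gripper": 1}]}}

```text
clock: 26.6
position: [0.6173, 0.1391, 0.1728]
ee_rot: [0.994, -0.107, -0.001, 0.001]
ft_force: [-0.6, -0.1, 0.1]
grip_width: 0.452
grasp_force: 117.2
```

>>> {"api": "apply_moves", "payload": {"rows": [{"x": 0,"y": 0,"z": 5,"ax": 0,"ay": 0,"az": 0,"gripper": 1},{"x": 0,"y": 0,"z": 5,"ax": 0,"ay": 0,"az": 0,"gripper": 1},{"x": 0,"y": 0,"z": 5,"ax": 0,"ay": 0,"az": 0,"gripper": 1},{"x": 0,"y": 0,"z": 3,"ax": 0,"ay": 0,"az": 0,"gripper": 1},{"x": 0,"y": 0,"z": 0,"ax": 0,"ay": 0,"az": 0,"gripper": 1}]}}

```text
clock: 27.02
position: [0.6177, 0.1399, 0.156]
ee_rot: [0.994, -0.107, -0.001, 0.0]
ft_force: [-0.6, 0.5, -0.6]
grip_width: 0.454
grasp_force: 117.2
```

Run:
```python
from h import *
goal(*jig(26.7,-2),.157,JY)
```

```text
clock 27.02 pos [617.7 139.9 156. ] F [-0.6  0.5 -0.6] open 0.454 grip 117.2
 turn deg [ 0.03  0.06 -0.07]  shift if turned first mm [ 0.4  0.2 -1. ]  unturned [ 0.4  0.2 -1. ]
```

>>> {"api": "apply_moves", "payload": {"rows": [{"x": -0.7,"y": 0,"z": 5,"ax": 0,"ay": 0,"az": 0,"gripper": 1},{"x": -0.7,"y": 0,"z": 5,"ax": 0,"ay": 0,"az": 0,"gripper": 1},{"x": -0.6,"y": 0,"z": 5,"ax": 0,"ay": 0,"az": 0,"gripper": 1},{"x": 0,"y": 0,"z": 3,"ax": 0,"ay": 0,"az": 0,"gripper": 1},{"x": 0,"y": 0,"z": 0,"ax": 0,"ay": 0,"az": 0,"gripper": 1}]}}

```text
clock: 27.43
position: [0.6157, 0.1402, 0.1379]
ee_rot: [0.994, -0.107, -0.001, 0.0]
ft_force: [-0.3, 0.0, 0.1]
grip_width: 0.449
grasp_force: 117.2
```

>>> {"api": "apply_moves", "payload": {"rows": [{"x": -0.5,"y": 0,"z": 4,"ax": 0,"ay": 0,"az": 0,"gripper": 1},{"x": -0.5,"y": 0,"z": 4,"ax": 0,"ay": 0,"az": 0,"gripper": 1},{"x": 0,"y": 0,"z": 4,"ax": 0,"ay": 0,"az": 0,"gripper": 1},{"x": 0,"y": 0,"z": 0,"ax": 0,"ay": 0,"az": 0,"gripper": 1}]}}

```text
clock: 27.77
position: [0.6147, 0.1404, 0.1259]
ee_rot: [0.994, -0.107, -0.001, 0.0]
ft_force: [0.0, -0.4, -0.5]
grip_width: 0.456
grasp_force: 117.2
```

Run:
```python
from h import *
goal(*jig(22,-2),.099,JY)
```

```text
clock 27.77 pos [614.7 140.4 125.9] F [ 0.  -0.4 -0.5] open 0.456 grip 117.2
 turn deg [ 0.04  0.06 -0.08]  shift if turned first mm [-1.3  0.1 26.9]  unturned [-1.2  0.1 26.9]
```

>>> {"api": "apply_moves", "payload": {"rows": [{"x": -0.3,"y": 0,"z": 4,"ax": 0,"ay": 0,"az": 0,"gripper": 1},{"x": -0.3,"y": 0,"z": 4,"ax": 0,"ay": 0,"az": 0,"gripper": 1},{"x": 0,"y": 0,"z": 3,"ax": 0,"ay": 0,"az": 0,"gripper": 1},{"x": 0,"y": 0,"z": 0,"ax": 0,"ay": 0,"az": 0,"gripper": 1}]}}

```text
clock: 28.1
position: [0.6143, 0.1406, 0.1151]
ee_rot: [0.994, -0.107, -0.0, 0.0]
ft_force: [-0.8, 0.1, -0.2]
grip_width: 0.452
grasp_force: 117.2
```

>>> {"api": "apply_moves", "payload": {"rows": [{"x": -0.2,"y": 0,"z": 2,"ax": 0,"ay": 0,"az": 0,"gripper": 1},{"x": -0.2,"y": 0,"z": 2,"ax": 0,"ay": 0,"az": 0,"gripper": 1},{"x": 0,"y": 0,"z": 2,"ax": 0,"ay": 0,"az": 0,"gripper": 1},{"x": 0,"y": 0,"z": 0,"ax": 0,"ay": 0,"az": 0,"gripper": 1}]}}

```text
clock: 28.43
position: [0.6141, 0.1412, 0.1103]
ee_rot: [0.994, -0.107, 0.0, -0.0]
ft_force: [-1.6, -0.6, 3.5]
grip_width: 0.453
grasp_force: 118.2
```

>>> {"api": "apply_moves", "payload": {"rows": [{"x": 0,"y": 0,"z": 2,"ax": 0,"ay": 0,"az": 0,"gripper": 1},{"x": 0,"y": 0,"z": 0,"ax": 0,"ay": 0,"az": 0,"gripper": 1},{"x": 0,"y": 0,"z": 0,"ax": 0,"ay": 0,"az": 0,"gripper": 1}]}}

```text
clock: 28.68
position: [0.6139, 0.1416, 0.1092]
ee_rot: [0.994, -0.107, 0.0, -0.0]
ft_force: [-5.2, 0.2, 11.5]
grip_width: 0.454
grasp_force: 119.2
```

Run:
```python
from h import *
goal(*jig(22,-2),.099,JY)
```

```text
clock 28.68 pos [613.9 141.6 109.2] F [-5.2  0.2 11.5] open 0.454 grip 119.2
 turn deg [-0.02 -0.   -0.07]  shift if turned first mm [-0.2  1.1 10.2]  unturned [-0.2  1.1 10.2]
```

>>> {"api": "apply_moves", "payload": {"rows": [{"x": -0.7,"y": 0,"z": 1.5,"ax": 0,"ay": 0,"az": 0,"gripper": 1},{"x": 0,"y": 0,"z": 0,"ax": 0,"ay": 0,"az": 0,"gripper": 1},{"x": 0,"y": 0,"z": 0,"ax": 0,"ay": 0,"az": 0,"gripper": 1}]}}

```text
clock: 28.93
position: [0.6138, 0.1418, 0.1087]
ee_rot: [0.994, -0.107, 0.001, -0.0]
ft_force: [-7.2, -0.2, 18.4]
grip_width: 0.452
grasp_force: 120.0
```

>>> {"api": "apply_moves", "payload": {"rows": [{"x": -0.5,"y": 0,"z": 2,"ax": 0,"ay": 0,"az": 0,"gripper": 1},{"x": 0,"y": 0,"z": 0,"ax": 0,"ay": 0,"az": 0,"gripper": 1},{"x": 0,"y": 0,"z": 0,"ax": 0,"ay": 0,"az": 0,"gripper": 1}]}}

```text
clock: 29.18
position: [0.6137, 0.142, 0.1082]
ee_rot: [0.994, -0.107, 0.001, -0.0]
ft_force: [-10.5, -1.5, 28.4]
grip_width: 0.45
grasp_force: 121.3
```

>>> {"api": "apply_moves", "payload": {"rows": [{"x": -0.5,"y": 0,"z": 2,"ax": 0,"ay": 0,"az": 0,"gripper": 1},{"x": 0,"y": 0,"z": 0,"ax": 0,"ay": 0,"az": 0,"gripper": 1},{"x": 0,"y": 0,"z": 0,"ax": 0,"ay": 0,"az": 0,"gripper": 1}]}}

```text
clock: 29.43
position: [0.6137, 0.1422, 0.1078]
ee_rot: [0.994, -0.107, 0.002, -0.0]
ft_force: [-15.5, -2.7, 40.2]
grip_width: 0.452
grasp_force: 122.8
```

>>> {"api": "apply_moves", "payload": {"rows": [{"x": -1.5,"y": 0,"z": 0,"ax": 0,"ay": 0,"az": 0,"gripper": 1},{"x": -1.5,"y": 0,"z": 0,"ax": 0,"ay": 0,"az": 0,"gripper": 1},{"x": 0,"y": 0,"z": 0,"ax": 0,"ay": 0,"az": 0,"gripper": 1},{"x": 0,"y": 0,"z": 0,"ax": 0,"ay": 0,"az": 0,"gripper": 1}]}}

```text
clock: 29.77
position: [0.6131, 0.1423, 0.1078]
ee_rot: [0.994, -0.108, 0.005, -0.001]
ft_force: [-1.9, -3.1, 32.2]
grip_width: 0.454
grasp_force: 121.1
```

Run:
```python
from h import *
goal(*jig(22,-2),.099,JY); print(np.round(get_obs()["torque"],2))
s=camera("side")
cv2.imwrite("pics/w.png",cv2.resize(s["color"][150:250,180:270,::-1],None,fx=6,fy=6,interpolation=2))
```

```text
clock 29.77 pos [613.1 142.3 107.8] F [-1.9 -3.1 32.2] open 0.454 grip 121.1
 turn deg [-0.16 -0.51 -0.16]  shift if turned first mm [0.7 1.6 8.8]  unturned [0.6 1.6 8.8]
[-1.    0.52 -0.42]
```

View pics/w.png

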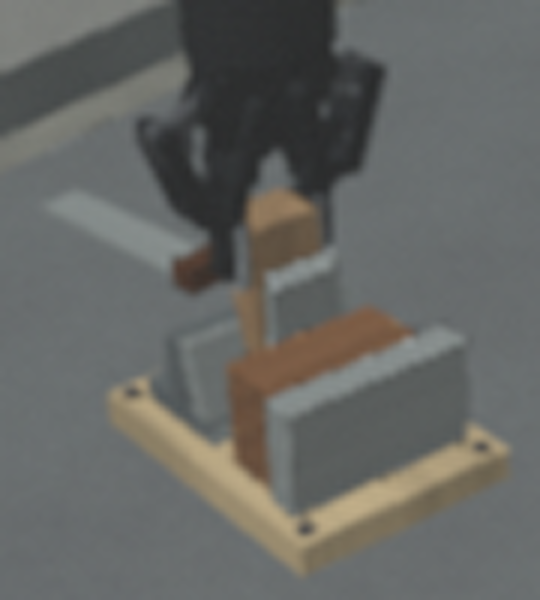

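The wedge sits behind the packers, (240–320, 195–350), in the gap and the row looks tight. Pressing harder to check that it is truly jammed.

>>> {"api": "apply_moves", "payload": {"rows": [{"x": -0.5,"y": 0,"z": 2,"ax": 0,"ay": 0,"az": 0,"gripper": 1},{"x": 0,"y": 0,"z": 0,"ax": 0,"ay": 0,"az": 0,"gripper": 1},{"x": -0.5,"y": 0,"z": 2,"ax": 0,"ay": 0,"az": 0,"gripper": 1},{"x": 0,"y": 0,"z": 0,"ax": 0,"ay": 0,"az": 0,"gripper": 1},{"x": 0,"y": 0,"z": 0,"ax": 0,"ay": 0,"az": 0,"gripper": 1}]}}

```text
clock: 30.23
position: [0.6131, 0.1426, 0.1071]
ee_rot: [0.994, -0.108, 0.006, -0.001]
ft_force: [-12.3, -6.1, 57.0]
grip_width: 0.457
grasp_force: 124.8
```

>>> {"api": "apply_moves", "payload": {"rows": [{"x": -0.5,"y": 0,"z": 2,"ax": 0,"ay": 0,"az": 0,"gripper": 1},{"x": 0,"y": 0,"z": 0,"ax": 0,"ay": 0,"az": 0,"gripper": 1},{"x": 0,"y": 0,"z": 0,"ax": 0,"ay": 0,"az": 0,"gripper": 1},{"x": 0,"y": 0,"z": 0,"ax": 0,"ay": 0,"az": 0,"gripper": 1}]}}

```text
clock: 30.57
position: [0.6131, 0.1427, 0.1067]
ee_rot: [0.994, -0.108, 0.007, -0.001]
ft_force: [-16.7, -9.2, 69.2]
grip_width: 0.457
grasp_force: 126.2
```

Run:
```python
from h import *
goal(*jig(22,-2),.099,JY); print(np.round(get_obs()["torque"],2))
```

```text
clock 30.57 pos [613.1 142.7 106.7] F [-16.7  -9.2  69.2] open 0.457 grip 126.2
 turn deg [-0.16 -0.74 -0.22]  shift if turned first mm [0.9 2.  7.7]  unturned [0.8 2.  7.8]
[-2.4   3.58 -0.75]
```

>>> {"api": "apply_moves", "payload": {"rows": [{"x": -1.5,"y": 0,"z": 0,"ax": 0,"ay": 0,"az": 0,"gripper": 1},{"x": 0,"y": 0,"z": 0,"ax": 0,"ay": 0,"az": 0,"gripper": 1},{"x": 0,"y": 0,"z": 0,"ax": 0,"ay": 0,"az": 0,"gripper": 1},{"x": 0,"y": 0,"z": 0,"ax": 0,"ay": 0,"az": 0,"gripper": 1},{"x": 0,"y": 0,"z": 0,"ax": 0,"ay": 0,"az": 0,"gripper": 1}]}}

```text
clock: 30.98
position: [0.6128, 0.1428, 0.1068]
ee_rot: [0.994, -0.108, 0.008, -0.001]
ft_force: [-10.1, -7.7, 65.4]
grip_width: 0.459
grasp_force: 125.1
```

>>> {"api": "apply_moves", "payload": {"rows": [{"x": 0,"y": 0,"z": 0,"ax": 0,"ay": 0,"az": 0,"gripper": 1},{"x": 0,"y": 0,"z": 0,"ax": 0,"ay": 0,"az": 0,"gripper": 1},{"x": 0,"y": 0,"z": 0,"ax": 0,"ay": 0,"az": 0,"gripper": 1},{"x": 0,"y": 0,"z": 0,"ax": 0,"ay": 0,"az": 0,"gripper": 1},{"x": 0,"y": 0,"z": 0,"ax": 0,"ay": 0,"az": 0,"gripper": 1}]}}

```text
clock: 31.4
position: [0.6128, 0.1428, 0.1068]
ee_rot: [0.994, -0.108, 0.008, -0.001]
ft_force: [-10.1, -8.0, 64.9]
grip_width: 0.451
grasp_force: 125.1
```

Run:
```python
from h import *
goal(*jig(22,-2),.099,JY); print(np.round(get_obs()["torque"],2))
S=load("side"); im=np.mean([load("side")["im"] for _ in range(6)],0).astype(np.float32)
y=33
for z in(.078,):
    out=[]
    for x in range(-76,4,2):
        q=np.array([proj(S,np.r_[jig(x,v),z]) for v in range(25,40,3)],np.float32)
        o=cv2.remap(im,q[:,:1].copy(),q[:,1:].copy(),cv2.INTER_CUBIC)[:,0].mean(0); out.append((x,round(float(o[2])),round(float(o[2]-o[0]))))
    print(z,out)
# wedge top in the side view: highest wood-coloured row, and its expected height when the foot is 30 mm above the board
h=cv2.cvtColor(im.astype(np.uint8),cv2.COLOR_BGR2HSV); m=cv2.inRange(h,(8,60,90),(24,200,255))[170:215,215:240]
r,c=np.nonzero(m); print("wood rows",r.min()+170,"cols",c.min()+215,c.max()+215)
for f in(20,25,30,35): print(f,proj(S,np.r_[jig(4.7+37.5,-2),.018+f/1e3+.085]).round(1))
```

```text
clock 31.40 pos [612.8 142.8 106.8] F [-10.1  -8.   64.9] open 0.451 grip 125.1
 turn deg [-0.21 -0.88 -0.25]  shift if turned first mm [1.1 2.  7.8]  unturned [1.  2.  7.8]
[-2.4   2.16 -0.8 ]
0.078 [(-76, 89, -3), (-74, 88, -3), (-72, 90, -3), (-70, 97, -3), (-68, 107, -4), (-66, 117, -4), (-64, 126, -5), (-62, 132, -5), (-60, 134, -5), (-58, 134, -6), (-56, 134, -6), (-54, 133, -6), (-52, 131, -4), (-50, 128, 1), (-48, 123, 10), (-46, 118, 22), (-44, 115, 35), (-42, 114, 45), (-40, 115, 50), (-38, 117, 51), (-36, 119, 52), (-34, 121, 52), (-32, 123, 53), (-30, 124, 54), (-28, 124, 54), (-26, 123, 53), (-24, 122, 53), (-22, 122, 52), (-20, 121, 52), (-18, 121, 52), (-16, 121, 52), (-14, 122, 52), (-12, 123, 51), (-10, 123, 49), (-8, 121, 45), (-6, 119, 40), (-4, 117, 35), (-2, 116, 31), (0, 115, 28), (2, 115, 25)]
wood rows 182 cols 218 239
20 [221.2 185.6]
25 [221.1 184.2]
30 [221.  182.7]
35 [220.9 181.3]
```

```bash
python3 -c "
from workcell import *
print(hand_in())"
```

```text
the job is handed in; nothing more can be done
None
```

I handed the job in at about 32 s: two packers stand in the gap, the third is still in the rack, and the wedge is jammed with its foot about 30 mm above the board, still gripped and pressed down with about 65 N.

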